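Fetch a soap rose from the drawer behind the candle jars and glass ball

TASK

Two candle jars and a blue glass ball stand in front of the drawer box and keep its drawer from opening: first clear all three onto the wooden tray at the side, then pull the drawer open, take out the crimson soap rose and set it upright in the middle of the open gift box. Then push the drawer fully shut with the other two roses still lying in their places in it, and put the two jars and the ball back, upright, each on the very spot where it stood at the start.

Things in the scene. Friction and masses are not known exactly. Their poses are not given: they have to be found in the camera images.
- jar_amber: Candle jar with orange-amber wax and a gold tin lid, round, 60 mm diameter, 85 mm tall with the lid (the glass to grip reaches 70 mm), 0.22 kg, loose. Origin: centre of its underside; z up. It stands in front of the drawer; which of the two jars and the glass ball stands left, middle or right varies.
- jar_mauve: Candle jar with plum-mauve wax and a silver tin lid, round, 60 mm diameter, 60 mm tall with the lid (the glass to grip reaches 50 mm), 0.22 kg, loose. Origin: centre of its underside; z up. It stands in front of the drawer.
- glass_ball: Blue glass ball on a small turned red-brown foot, one piece, 89 mm tall, 0.3 kg, loose: ball 64 mm diameter with its centre 57 mm above the underside (grip it there), foot 44 mm diameter. Origin: centre of its underside; z up. The two jars and the ball stand in a row along the drawer front, about 100 mm apart from centre to centre, about 93 mm in front of the drawer's face.
- rose_crimson: Crimson (strong dark pink-red) soap rose, the one to fetch: round, 53 mm diameter at its widest, 33 mm high, 0.02 kg, loose, lying upright on the drawer floor under the wire-mesh top. Origin: centre of its underside; z up.
- rose_cream: Cream-white soap rose, 57 mm diameter, 36 mm high, lying in the drawer; it stays in its place there. Origin: centre of its underside.
- rose_dusty: Pale dusty-pink soap rose, 59 mm diameter, 37 mm high, lying in the drawer; it stays in its place there. Origin: centre of its underside. The three roses lie in a row across the drawer, about 82 mm apart, 62 mm behind the inside of the drawer front; which lies where varies.
- drawer (a joint): Travel of the drawer in m: 0 fully shut, 0.128 fully open. It slides straight out of a fixed light-wood case (160 mm deep, 320 mm wide, 56 mm high) with a fixed steel wire-mesh top (30 mm mesh) over the roses; it needs 1 to 2 N and stays where it is left. Inside 132 mm deep, 278 mm wide; floor 11 mm above the table; side and rear walls reach up to 39 mm, the 10 mm thick front to 51 mm.
- handle (a point): Centre of the drawer's brass bar handle, moving with the drawer. The bar lies along its y axis (along the drawer front), 90 mm long, 9 mm thick, 43 mm above the table and 44 mm in front of the drawer's face, so a finger fits between bar and face from above. Its x axis points straight into the case (the drawer is pulled along -x, shut along +x); the case lies turned a little.
- tray: Fixed dark wooden tray, 280 mm long (its x), 120 mm wide (its y), floor 6 mm above the table, rim 10 mm high and 6 mm thick. Origin: centre of its underside, on the table. It has room for the two jars and the ball in a row along its x, 85 mm apart; a thin brass grip at each end adds 16 mm. It is to the left or to the right of the drawer box.
- giftbox: Fixed open base of a brown card gift box, white inside, 120 mm (x) by 100 mm (y) outside, walls 3 mm thick and 26 mm high, inner floor 3 mm above the table. Origin: centre of its underside, on the table. It stands on the other side of the drawer box from the tray; its lid with a red band lies just behind it and is not needed.

How it is judged:
By the outcome, as a careful person would: the job done as asked, in the order asked, and still so for the second after the job is handed in, with the robot touching nothing.
It also fails if it takes over 144 s, if anything falls off the work surface, if the arm or the gripper's body presses on something with over 40 N, if the wrist force passes 120 N, or if a joint passes its speed limit or range.

ROBOT

A 7-joint arm with a two-finger parallel gripper is mounted at the origin on a cart in front of the work surface, level with it; the furniture and walls round the work are solid. World frame = base frame: x ahead of the robot, y to its left, z up, the work surface at z = 0. Lengths are in m, angles in rad, forces in N, time in s.
With the tool pointing down it reaches from about 0.4 to 0.875 m from the base axis. Payload 19.3 kg.
Tool frame: the origin (TCP) lies midway between the tips of the shut fingers; the grasp point (between the pads) lies bot.pinch_z behind it (bot.pinch_z is the distance from the TCP to the grasp point, in m); z points along the fingers, y is the line along which they close (so a half turn about z gives the same grasp; the last joint's range is limited). The gripper opens to 85 mm and grips with 20 to 120 N. Pads are 22 mm wide; open, the fingers measure 114 mm over their backs; the gripper's body (76 mm by 85 mm) begins 54 mm behind the grasp point. The pads swing forward as they close: fully open they stand 13 mm farther back than shut.
Start: joints at [1.032, 0.521, -0.036, 1.599, 0.021, 1.021, -0.113], TCP at [0.282, -0.558, 0.231] pointing down, gripper open.
Joint ranges: [-2.91, 2.91], [-0.3, 2.13], [-1.5, 1.42], [0.17, 2.43], [-1.26, 4.41], [0.16, 1.93], [-2.52, 2.52]. Speed limits (rad/s): [1.89, 1.89, 2.39, 2.39, 3.01, 3.01, 3.01].

INTERFACE

Orientations are given as [roll, pitch, yaw] about the fixed x, y, z axes, in that order (R = Rz(yaw) Ry(pitch) Rx(roll)).
In Python, from workcell import readout, grab_frame, camera_info, workorder, bot gives the robot as it stands. The module is installed in compiled form; this text tells all that it offers.
- The arm moves only by the tool drive_tool, never from a script. Its argument "targets" is a list of rows, each an object of numbers: "dx", "dy", "dz": the shift along the tool's x, y, z as a fraction of full scale; "yaw": the turn about the tool's z as a fraction of full scale; "fingers": the closure, from 0 (fully open) to 1 (shut). In form: [{"dx": .., "dy": .., "dz": .., "yaw": .., "fingers": ..}, ...]. A call has 1 to 20 rows; each row shifts and turns the commanded pose from where the row before left it, along the tool's axes as they then stand; what a row does not reach is not made up. Full scale, the value 1, is 0.1 m for a shift and 90 degrees for a turn. A row lasts 1/10 s, in which the tool goes at most 50 mm and 8.59 degrees, less where a joint would pass 70% of its speed; a pose out of reach is approached as far as the arm can. A call with a number of a shift or a turn outside -1 to 1 is refused whole. A call with a gripper value outside its range is refused whole. The fingers move at their own pace and stop on an object; "squeeze" is the grip in N (left out, the last holds). Time passes only in rows, so rows that do not move let the fingers close. It gives the time, the measured TCP pose, the force, the opening and the grip force at its end, in the units of the state.
- readout.observe(): the state, without advancing time (a new reading comes with each control period).
- grab_frame(name): name is "side" or "top"; returns the picture (480x640x3 uint8, blue, green, red); there is no depth.
- camera_info(name): a dict with "fx", "fy", "cx", "cy" (pixels), "D" ([k1, k2, p1, p2, k3] as OpenCV has them; the pictures are not rectified), "T" (4x4, takes a point from camera to world coordinates). Camera axes: x right, y up, looking along -z (the intrinsics and any distortion apply to the point x, -y, -z); pixel columns grow to the right and rows downward; lengths in m; the calibration is good to about 2 mm. A picture is of the moment at which its call begins. camera_info takes no time and is no camera call.
- workorder.job_done(): hands the job in; it is judged then, once.
The state is a dict: "clock": time; "qpos": joint angles; "qd": joint speeds; "joint_efforts": joint torques, N m; "position": TCP position; "tool_rot": TCP orientation; "force": force on the tool from outside, world axes, zero at the start; "moment": the same for the moment, N m; "grip_width": finger opening in m; "finger_force": force on a finger pad.
Only numpy, scipy, OpenCV 4.12 (cv2) and the standard library are available. Lean on these libraries where they do the work, as an engineer would, in place of code of your own. Each camera call takes 0.05 s, during which the arm holds its last target. There are 200 camera calls.

## Working session

There is one attempt and no reset: what is moved stays moved. The work goes in short steps, Python scripts to look and compute and a tool call to move; the robot and the scene stay as the last step left them, time stands still between calls to the robot, and variables do not carry over. Pictures are saved under pics/ and viewed, at most 14 in all, crops included, and the job is handed in when it is done.

Besides the shell and the picture viewer there is one more tool, called after "Call:" by a JSON object that holds its "op" and its "data", one argument or row to a line. drive_tool: Moves the arm, as the interface text tells. Shift numbers are shares of 0.1 m and turn numbers shares of 90 degrees, none past 1 either way. Its arguments: {"type":"object","properties":{"targets":{"type":"array","items":{"type":"object","properties":{"dx":{"type":"number","minimum":-1,"maximum":1},"dy":{"type":"number","minimum":-1,"maximum":1},"dz":{"type":"number","minimum":-1,"maximum":1},"yaw":{"type":"number","minimum":-1,"maximum":1},"fingers":{"type":"number"}}}},"squeeze":{"type":"number"}},"required":["targets"]}

```bash
mkdir -p pics
python3 - <<'E'
from workcell import readout, grab_frame, camera_info, bot
import cv2
for n in("side","top"):
    cv2.imwrite(f"pics/{n}0.png",grab_frame(n)); print(camera_info(n))
print(readout.observe(), bot.pinch_z)
E
```

```text
{'fx': 489.37820078496634, 'fy': 489.37820078496634, 'cx': 313.7883173269165, 'cy': 248.0924285745413, 'D': array([-0.13792682,  0.        ,  0.        ,  0.        ,  0.        ]), 'T': array([[-0.92672856,  0.21799316, -0.30602803,  0.17402516],
       [-0.37572658, -0.53348827,  0.75777292,  0.94405787],
       [ 0.00192695,  0.81723267,  0.57630464,  0.81246528],
       [ 0.        ,  0.        ,  0.        ,  1.        ]])}
{'fx': 503.30977381100115, 'fy': 503.30977381100115, 'cx': 317.65886870465886, 'cy': 250.0179811136304, 'D': array([0.02568872, 0.        , 0.        , 0.        , 0.        ]), 'T': array([[ 0.00819179,  0.9782385 , -0.20732179,  0.36332179],
       [-0.99994647,  0.00670312, -0.00788197, -0.00488288],
       [-0.00632074,  0.20737526,  0.97824105,  1.05045629],
       [ 0.        ,  0.        ,  0.        ,  1.        ]])}
{'clock': 0.1, 'qpos': array([ 1.0318008 ,  0.52196192, -0.03636605,  1.59991779,  0.02116638,
        1.02110647, -0.11280569]), 'qd': array([ 1.06413000e-05, -5.77200755e-04,  9.38500851e-04, -1.49872348e-03,
       -1.90262541e-03,  1.85643032e-03,  1.51130586e-04]), 'joint_efforts': array([ 5.38913722e-03, -9.28487849e+01,  1.98426962e+00, -3.70534122e+01,
        1.81220518e-02,  5.32882681e-03,  2.25723824e-05]), 'position': array([ 0.28225033, -0.55731161,  0.23079005]), 'tool_rot': array([-3.14058192e+00,  2.22382928e-05,  4.68794183e-01]), 'force': array([ 1.17292849,  0.22948802, -0.330115  ]), 'moment': array([0.01429783, 0.014798  , 0.00853308]), 'finger_force': 0.0, 'grip_width': 0.08536924950059652} 0.0187
```

View pics/top0.png

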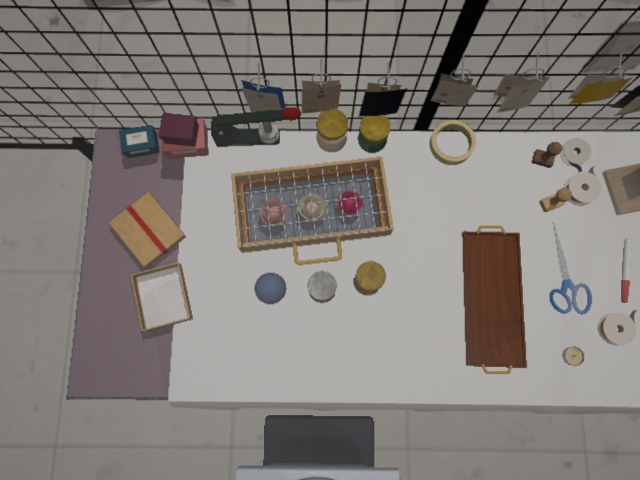

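View pics/side0.png

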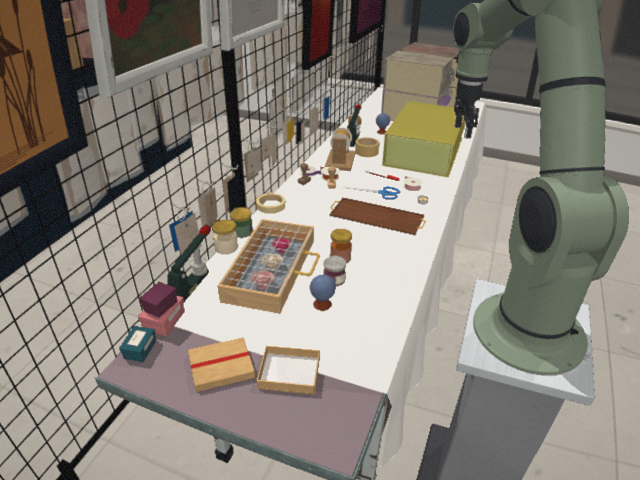

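The top view shows the ball (270,288), mauve jar (321,286), amber jar (370,277), handle (318,250), tray (493,300), gift box (162,298) and crimson rose (349,203). The side view agrees on the order.

```bash
cat > h.py <<'E'
import numpy as np, cv2
from workcell import readout, grab_frame, camera_info
def ray(n,p):
    c=camera_info(n);K=np.array([[c['fx'],0,c['cx']],[0,c['fy'],c['cy']],[0,0,1.]])
    u=cv2.undistortPoints(np.array(p,float).reshape(-1,1,2),K,c['D'])[:,0]
    d=np.c_[u[:,0],-u[:,1],-np.ones(len(u))]@c['T'][:3,:3].T
    return c['T'][:3,3],d
def plane(n,p,z):
    o,d=ray(n,p); return o+d*((z-o[2])/d[:,2])[:,None]
def cross(p,q):
    "closest point of a top ray p and a side ray q, and the gap"
    o,d=ray('top',[p]);a,e=ray('side',[q]);d=d[0];e=e[0]
    t=np.linalg.lstsq(np.c_[d,-e],a-o,rcond=None)[0]
    A=o+d*t[0];B=a+e*t[1]; return (A+B)/2,np.linalg.norm(A-B)
def blobs(m,x0,y0,x1,y1):
    k=np.zeros_like(m);k[y0:y1,x0:x1]=m[y0:y1,x0:x1]
    c,_=cv2.findContours(k,cv2.RETR_EXTERNAL,cv2.CHAIN_APPROX_NONE)
    return max(c,key=cv2.contourArea)
def plan(x,y,z,yaw=None,st=None):
    "rows units (shares) from the current pose to the target"
    s=readout.observe(); p=s['position'];w=s['tool_rot'][2]
    if st is not None:p,w=np.array(st[:3]),st[3]
    d=(np.array([x,y,z])-p)*10
    print('dx %.3f dy %.3f dz %.3f'%(d[0]*np.cos(w)+d[1]*np.sin(w),d[0]*np.sin(w)-d[1]*np.cos(w),-d[2]),
     'yaw %.3f'%(0 if yaw is None else -(yaw-w)/(np.pi/2)))
E
python3 - <<'E'
from h import *
im=cv2.imread('pics/top0.png');s=cv2.imread('pics/side0.png')
H=cv2.cvtColor(im,cv2.COLOR_BGR2HSV);S=cv2.cvtColor(s,cv2.COLOR_BGR2HSV)
R=cv2.inRange
obj=((H[...,1]>60)|(H[...,2]<165)).astype(np.uint8)*255
for n,b,z in(('ball',(245,265,297,315),.057),('mauve',(300,266,345,308),.06),('amber',(348,257,395,300),.085)):
    c=blobs(obj,*b);(x,y),r=cv2.minEnclosingCircle(c);q=plane('top',[(x,y),(x+r,y)],z)
    M=cv2.moments(c);g=plane('top',[(M['m10']/M['m00'],M['m01']/M['m00'])],z)[0]
    print(n,(round(x),round(y)),cv2.contourArea(c),q[0].round(4),'centroid',g.round(4),'r',np.linalg.norm(q[1]-q[0]).round(4))
print('H at mauve/amber/handle',im[286,321],im[277,370],im[262,318],H[262,318],im[250,340])
m=R(H,(100,90,60),(125,255,255));ms=R(S,(100,90,60),(125,255,255))
cb,cs=blobs(m,245,265,297,315),blobs(ms,300,265,345,310)
a,b=cv2.minEnclosingCircle(cb),cv2.minEnclosingCircle(cs);print('ball2',a,b,cross(a[0],b[0]))
def quad(n,m,b,z,inner=False):
    c=blobs(m,*b);r=cv2.minAreaRect(c);P=plane('top',cv2.boxPoints(r),z)
    e=[np.linalg.norm(P[i]-P[i-1]) for i in range(4)];i=int(np.argmax(e[:2]));v=P[i]-P[i-1]
    print(n,P.mean(0).round(4),'sides',np.round(e[:2],4),'long dir',np.degrees(np.arctan2(v[1],v[0])).round(2),np.round(P[:,:2],3).tolist())
print('tray px',H[300,493],'gift in',H[298,162],'rim',H[268,160],'desk',H[360,120])
quad('tray',((H[...,2]<150)&(H[...,1]>80)).astype(np.uint8)*255,(455,231,530,368),.010)
quad('giftwhite',((H[...,1]<30)&(H[...,2]>150)).astype(np.uint8)*255,(130,260,196,335),.015)
br=cv2.morphologyEx(R(H,(8,70,60),(28,255,255)),cv2.MORPH_CLOSE,np.ones((5,5)))
quad('gift',br,(126,263,200,335),.026)
quad('case',cv2.morphologyEx(br,cv2.MORPH_CLOSE,np.ones((31,31))),(228,154,396,250),.056)
hm=R(H,(15,90,80),(32,255,255));c=blobs(hm,290,240,346,266);r=cv2.minAreaRect(c);print('handle',r,plane('top',cv2.boxPoints(r),.043).round(3).tolist())
for n,lo,hi in(('crimson',(165,150,80),(179,255,255)),):
    c=blobs(R(H,lo,hi),330,185,368,220);x=cv2.minEnclosingCircle(c);print(n,x,plane('top',[x[0]],.03))
print(plane('top',[(272,211),(311,207),(349,203)],.03))
cv2.imwrite('pics/c1.png',np.hstack([cv2.resize(im[150:330,225:400],None,fx=3,fy=3)[:540], cv2.resize(im[150:330,120:205],None,fx=3,fy=3)]))
E
```

```text
ball (270, 288) 803.5 [0.4962 0.0974 0.057 ] centroid [0.4964 0.0975 0.057 ] r 0.0329
mauve (322, 286) 744.0 [ 0.4994 -0.0051  0.06  ] centroid [ 0.4995 -0.0052  0.06  ] r 0.0328
amber (369, 278) 857.5 [ 0.5137 -0.0961  0.085 ] centroid [ 0.5137 -0.0968  0.085 ] r 0.035
H at mauve/amber/handle [125 130 131] [ 58 100 118] [ 90 116 131] [ 19  80 131] [ 65 123 148]Traceback (most recent call last):
  File "<stdin>", line 12, in <module>
  File "h.py", line 18, in blobs
    return max(c,key=cv2.contourArea)
ValueError: max() iterable argument is empty
```

```bash
cat > m.py <<'E'
from h import *
im=cv2.imread('pics/top0.png');s=cv2.imread('pics/side0.png')
H=cv2.cvtColor(im,cv2.COLOR_BGR2HSV);S=cv2.cvtColor(s,cv2.COLOR_BGR2HSV)
R=cv2.inRange
print('ball hsv',H[288,270],S[288,322],'lids',S[235,342],S[264,335],'tray',H[300,493],'gift',H[298,162],H[268,160],H[360,120])
m=R(H,(100,50,40),(130,255,255));ms=R(S,(100,50,40),(130,255,255))
a,b=[cv2.minEnclosingCircle(x) for x in(blobs(m,245,265,297,315),blobs(ms,300,265,345,310))];print('ball2',a,b,cross(a[0],b[0]))
def quad(n,m,b,z):
    c=blobs(m,*b);r=cv2.minAreaRect(c);P=plane('top',cv2.boxPoints(r),z)
    e=[np.linalg.norm(P[i]-P[i-1]) for i in range(4)];i=int(np.argmax(e[:2]));v=P[i]-P[i-1]
    print(n,P.mean(0).round(4),'sides',np.round(e[:2],4),'long dir',np.degrees(np.arctan2(v[1],v[0])).round(2),np.round(P[:,:2],3).tolist())
f=lambda x:x.astype(np.uint8)*255
quad('tray',f((H[...,2]<150)&(H[...,1]>80)),(455,234,530,367),.010)
quad('giftwhite',f((H[...,1]<30)&(H[...,2]>120)),(136,268,188,328),.015)
br=cv2.morphologyEx(R(H,(8,70,60),(28,255,255)),cv2.MORPH_CLOSE,np.ones((5,5)))
quad('gift',br,(126,263,200,335),.026)
quad('case',cv2.morphologyEx(br,cv2.MORPH_CLOSE,np.ones((21,21))),(228,154,396,250),.056)
hm=R(H,(12,70,60),(34,255,255));c=blobs(hm,290,248,346,268);r=cv2.minAreaRect(c);print('handle',r,plane('top',cv2.boxPoints(r),.043).round(3).tolist())
x=cv2.minEnclosingCircle(blobs(R(H,(160,120,60),(179,255,255)),330,185,368,220));print('crimson',x,plane('top',[x[0]],.025))
print(plane('top',[(272,211),(311,207),(349,203)],.03))
cv2.imwrite('pics/c1.png',np.vstack([np.hstack([cv2.resize(im[150:310,225:400],None,fx=3,fy=3,interpolation=2), cv2.resize(im[150:310,120:205],None,fx=3,fy=3)])]))
cv2.imwrite('pics/c2.png',cv2.resize(s[215:325,210:370],None,fx=5,fy=5,interpolation=2))
E
python3 m.py
```

```text
ball hsv [111  61 122] [108  76 127] lids [ 21 159 159] [ 24  23 168] tray [ 11 151  91] gift [  9  10 173] [ 17  99 111] [168  28 108]
ball2 ((270.21429443359375, 287.0), 14.354392051696777) ((322.6707458496094, 286.8902587890625), 12.65398120880127) (array([0.49558212, 0.09599539, 0.05957915]), np.float64(0.004407412385762293))
tray [ 0.4851 -0.3597  0.01  ] sides [0.2766 0.1236] long dir -0.88 [[0.621, -0.302], [0.626, -0.425], [0.35, -0.414], [0.344, -0.298]]
giftwhite [0.4815 0.3241 0.015 ] sides [0.1111 0.0887] long dir 16.54 [[0.525, 0.383], [0.545, 0.296], [0.437, 0.266], [0.419, 0.351]]
gift [0.4881 0.3249 0.026 ] sides [0.1407 0.1062] long dir 16.45 [[0.544, 0.396], [0.568, 0.292], [0.431, 0.255], [0.409, 0.356]]
case [0.6646 0.0171 0.056 ] sides [0.1925 0.3273] long dir -80.65 [[0.733, 0.193], [0.787, -0.13], [0.594, -0.153], [0.544, 0.158]]
handle ((317.5, 256.0), (16.0, 47.0), 90.0) [[0.581, 0.052, 0.043], [0.581, -0.045, 0.043], [0.548, -0.044, 0.043], [0.547, 0.051, 0.043]]
crimson ((349.0, 206.0), 8.602425575256348) [[ 0.67652018 -0.06229998  0.025     ]]
[[ 0.66299355  0.10026245  0.03      ]
 [ 0.67230262  0.01815375  0.03      ]
 [ 0.6815926  -0.06204929  0.03      ]]
```

View pics/c1.png

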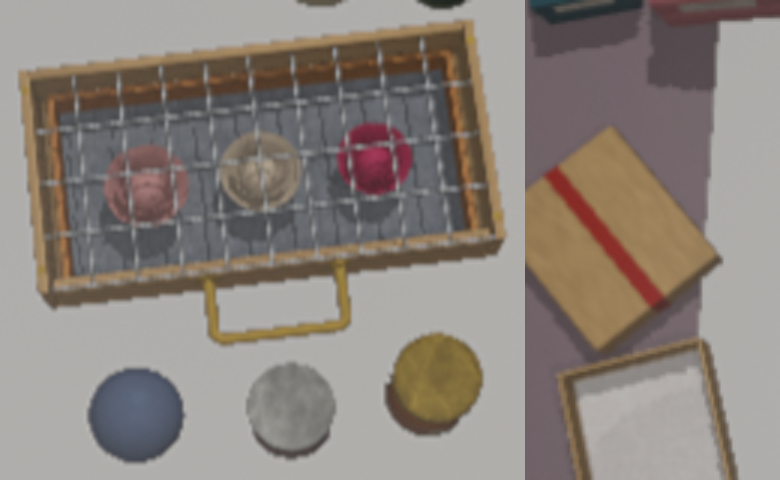

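View pics/c2.png

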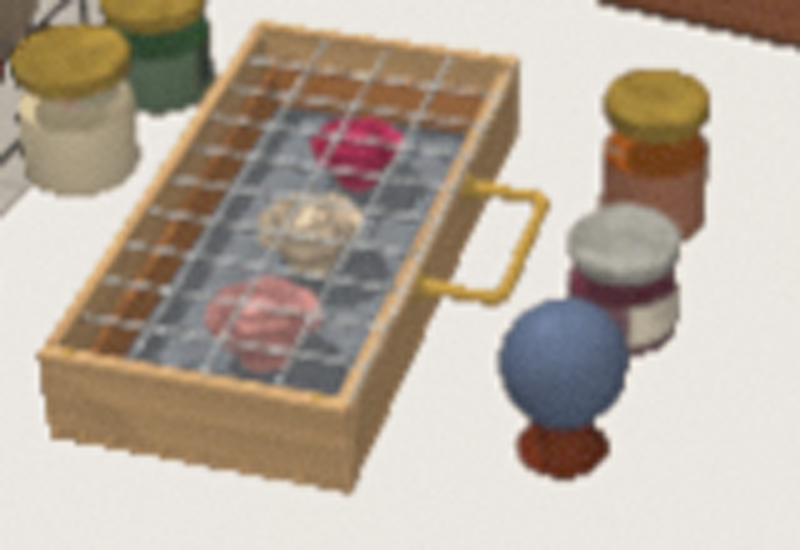

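The crops put the lid centres at mauve (321.8,285.3) and amber (370.7,276) and the ball at (270.3,288). The handle bar runs from (299,263) to (340.3,258.3), and the case front-top edge from (240.7,246.7) to (392.7,229).

Run:
```python
from h import *
P=lambda p,z:plane('top',p,z)[:,:2].round(4).tolist()
print('mauve',P([(321.8,285.3)],.06),'amber',P([(370.7,276)],.085),'ball',P([(270.3,288)],.057))
# side lids: crop 5x origin 210,215
for n,p,q in(('mauve',(321.8,285.3),(624,238)),('amber',(370.7,276),(657,101)),('ball',(270.3,288),(564,362))):
    print(n,cross(p,(210+q[0]/5,215+q[1]/5)))
print('case',P([(240.7,246.7),(392.7,229),(232.3,174.3),(381.7,157.3)],.056))
print('handle',P([(299,263),(340.3,258.3)],.045))
print('gift',P([(133,276),(184,265),(191,319),(142,331)],.026))
c=np.array(P([(225+375/3,150+158/3)],.03));print('crimson',c)
print('handle x',cross((299,263),(210+495/5,215+297/5)),cross((340.3,258.3),(210+542/5,215+198/5)))
plan(.4,-.36,.25,0.16);
```

```text
mauve [[0.5018, -0.0057]] amber [[0.5172, -0.1003]] ball [[0.4961, 0.0966]]
mauve (array([ 0.50071445, -0.00594676,  0.05995026]), np.float64(0.0022479267329192985))
amber (array([ 0.51681623, -0.10082303,  0.0816549 ]), np.float64(0.0018109981312973249))
ball (array([0.49446397, 0.09607837, 0.05820128]), np.float64(0.003005153849609567))
case [[0.5799, 0.1589], [0.6188, -0.1492], [0.7343, 0.1825], [0.7738, -0.1296]]
handle [[0.5492, 0.0409], [0.5595, -0.043]]
gift [[0.5232, 0.3826], [0.5469, 0.2794], [0.4362, 0.2582], [0.4117, 0.3549]]
crimson [[ 0.6823 -0.0642]]
handle x (array([0.55077214, 0.04129246, 0.04054804]), np.float64(0.001527520629774539)) (array([ 0.5595198 , -0.04306125,  0.04399945]), np.float64(0.00036422552917217535))
dx 1.942 dy -1.228 dz -0.192 yaw 0.197
```

Call:
{"op": "drive_tool", "data": {
  "targets": [
    {"yaw": 0.073,"fingers": 0.12},
    {"yaw": 0.073},
    {"yaw": 0.073},
    {"dx": 0.22,"dy": -0.32,"dz": 0.02},
    {"dx": 0.22,"dy": -0.32,"dz": 0.02},
    {"dx": 0.22,"dy": -0.32,"dz": 0.02},
    {"dx": 0.22,"dy": -0.32,"dz": 0.02},
    {"dx": 0.22,"dy": -0.32,"dz": 0.02},
    {"dx": 0.22,"dy": -0.32,"dz": 0.02},
    {"dx": 0.22,"dy": -0.32,"dz": 0.02},
    {"dx": 0.22,"dy": -0.32,"dz": 0.02},
    {"dx": 0.22,"dy": -0.32,"dz": 0.02},
    {"dx": 0.22,"dy": -0.32,"dz": 0.02},
    {"dx": 0.22,"dy": -0.32,"dz": 0.02},
    {"dx": 0.22,"dy": -0.32,"dz": 0.02},
    {}
  ],
  "squeeze": 30
}}

```text
invalid input
```

```bash
python3 -c "
from h import *
plan(.517,-.1005,.02,.125);s=readout.observe();print(s['qpos'],s['grip_width'],s['tool_rot'])"
```

```text
dx 4.158 dy -3.015 dz 2.108 yaw 0.219
[ 1.0318008   0.52196192 -0.03636605  1.59991779  0.02116638  1.02110647
 -0.11280569] 0.08536924950059652 [-3.14058192e+00  2.22382928e-05  4.68794183e-01]
```

Call:
{"op": "drive_tool", "data": {
  "targets": [
    {"dx": 0,"dy": 0,"dz": 0,"yaw": 0.073,"fingers": 0.12},
    {"dx": 0,"dy": 0,"dz": 0,"yaw": 0.073,"fingers": 0.12},
    {"dx": 0,"dy": 0,"dz": 0,"yaw": 0.073,"fingers": 0.12},
    {"dx": 0.22,"dy": -0.32,"dz": 0.02,"yaw": 0,"fingers": 0.12},
    {"dx": 0.22,"dy": -0.32,"dz": 0.02,"yaw": 0,"fingers": 0.12},
    {"dx": 0.22,"dy": -0.32,"dz": 0.02,"yaw": 0,"fingers": 0.12},
    {"dx": 0.22,"dy": -0.32,"dz": 0.02,"yaw": 0,"fingers": 0.12},
    {"dx": 0.22,"dy": -0.32,"dz": 0.02,"yaw": 0,"fingers": 0.12},
    {"dx": 0.22,"dy": -0.32,"dz": 0.02,"yaw": 0,"fingers": 0.12},
    {"dx": 0.22,"dy": -0.32,"dz": 0.02,"yaw": 0,"fingers": 0.12},
    {"dx": 0.22,"dy": -0.32,"dz": 0.02,"yaw": 0,"fingers": 0.12},
    {"dx": 0.22,"dy": -0.32,"dz": 0.02,"yaw": 0,"fingers": 0.12},
    {"dx": 0.22,"dy": -0.32,"dz": 0.02,"yaw": 0,"fingers": 0.12},
    {"dx": 0.22,"dy": -0.32,"dz": 0.02,"yaw": 0,"fingers": 0.12},
    {"dx": 0.22,"dy": -0.32,"dz": 0.02,"yaw": 0,"fingers": 0.12},
    {"dx": 0,"dy": 0,"dz": 0,"yaw": 0,"fingers": 0.12}
  ],
  "squeeze": 30
}}

```text
clock: 1.7
position: [0.4983, -0.1388, 0.2069]
tool_rot: [-3.14, -0.0, 0.131]
force: [0.4, -0.9, -0.5]
grip_width: 0.0752
finger_force: 0.0
```

```bash
python3 -c "
from h import *
plan(.517,-.1005,.02,.125);s=readout.observe();print(s['qpos'],s['grip_width'],s['tool_rot'])"
```

```text
dx 0.235 dy -0.355 dz 1.869 yaw 0.004
[ 0.22084472  0.38275241 -0.08101892  1.90461607  0.03747084  0.85582404
 -1.31861937] 0.07522301475850095 [-3.13969668e+00 -4.18752757e-04  1.31086841e-01]
```

Call:
{"op": "drive_tool", "data": {
  "targets": [
    {"dx": 0.12,"dy": -0.178,"dz": 0,"yaw": 0,"fingers": 0.12},
    {"dx": 0.115,"dy": -0.177,"dz": 0,"yaw": 0,"fingers": 0.12},
    {"dx": 0,"dy": 0,"dz": 0,"yaw": 0,"fingers": 0.12},
    {"dx": 0,"dy": 0,"dz": 0.3,"yaw": 0,"fingers": 0.12},
    {"dx": 0,"dy": 0,"dz": 0.3,"yaw": 0,"fingers": 0.12},
    {"dx": 0,"dy": 0,"dz": 0.3,"yaw": 0,"fingers": 0.12}
  ]
}}

```text
clock: 2.3
position: [0.515, -0.1063, 0.1163]
tool_rot: [3.141, -0.0, 0.124]
force: [0.8, -0.1, -0.4]
grip_width: 0.0751
finger_force: 0.0
```

```bash
python3 -c "
from h import *
plan(.517,-.1005,.02,.125)
for n in('top','side'): cv2.imwrite('pics/a_%s.png'%n,grab_frame(n))
a=cv2.imread('pics/a_top.png')[230:330,270:430];b=cv2.imread('pics/a_side.png')[180:310,250:410]
cv2.imwrite('pics/a.png',np.vstack([cv2.resize(a,(480,300)),cv2.resize(b,(369,300)).copy() if 0 else cv2.resize(b,(480,300))]))"
```

```text
dx 0.027 dy -0.056 dz 0.963 yaw -0.000
```

View pics/a.png

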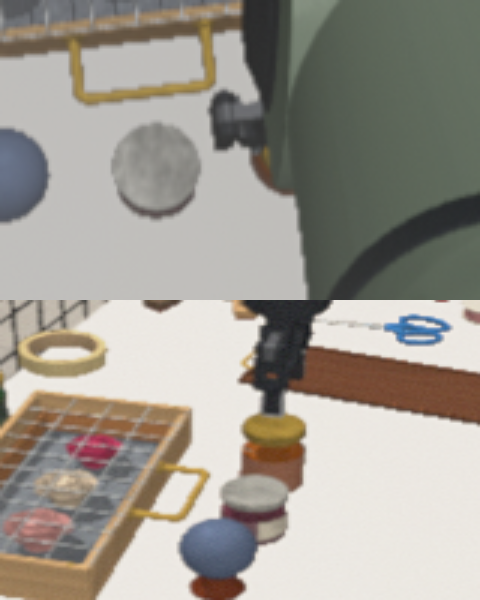

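Call:
{"op": "drive_tool", "data": {
  "targets": [
    {"dx": 0.02,"dy": -0.04,"dz": 0,"yaw": 0,"fingers": 0.12},
    {"dx": 0,"dy": 0,"dz": 0,"yaw": 0,"fingers": 0.12},
    {"dx": 0,"dy": 0,"dz": 0.3,"yaw": 0,"fingers": 0.12},
    {"dx": 0,"dy": 0,"dz": 0.3,"yaw": 0,"fingers": 0.12},
    {"dx": 0,"dy": 0,"dz": 0.3,"yaw": 0,"fingers": 0.12},
    {"dx": 0,"dy": 0,"dz": 0,"yaw": 0,"fingers": 0.12},
    {"dx": 0,"dy": 0,"dz": 0,"yaw": 0,"fingers": 0.12}
  ]
}}

```text
clock: 3.1
position: [0.5175, -0.1014, 0.0286]
tool_rot: [3.141, -0.001, 0.125]
force: [-0.3, -0.8, 0.6]
grip_width: 0.0749
finger_force: 0.0
```

Call:
{"op": "drive_tool", "data": {
  "targets": [
    {"dx": 0,"dy": 0,"dz": 0.09,"yaw": 0,"fingers": 0.12},
    {"dx": 0,"dy": 0,"dz": 0,"yaw": 0,"fingers": 0.3},
    {"dx": 0,"dy": 0,"dz": 0,"yaw": 0,"fingers": 0.4},
    {"dx": 0,"dy": 0,"dz": 0,"yaw": 0,"fingers": 0.5},
    {"dx": 0,"dy": 0,"dz": 0,"yaw": 0,"fingers": 0.6},
    {"dx": 0,"dy": 0,"dz": 0,"yaw": 0,"fingers": 0.6},
    {"dx": 0,"dy": 0,"dz": 0,"yaw": 0,"fingers": 0.6}
  ]
}}

```text
clock: 3.8
position: [0.5173, -0.1014, 0.0191]
tool_rot: [3.141, -0.001, 0.125]
force: [-2.2, 0.3, 8.0]
grip_width: 0.0592
finger_force: 32.8
```

Call:
{"op": "drive_tool", "data": {
  "targets": [
    {"dx": 0,"dy": 0,"dz": -0.15,"yaw": 0,"fingers": 0.6},
    {"dx": 0,"dy": 0,"dz": -0.3,"yaw": 0,"fingers": 0.6},
    {"dx": 0,"dy": 0,"dz": -0.3,"yaw": 0,"fingers": 0.6},
    {"dx": 0,"dy": 0,"dz": 0,"yaw": 0,"fingers": 0.6},
    {"dx": 0.01,"dy": 0.13,"dz": 0,"yaw": 0,"fingers": 0.6},
    {"dx": 0.03,"dy": 0.26,"dz": 0,"yaw": 0,"fingers": 0.6},
    {"dx": 0.03,"dy": 0.33,"dz": 0,"yaw": 0,"fingers": 0.6},
    {"dx": 0.03,"dy": 0.33,"dz": 0,"yaw": 0,"fingers": 0.6},
    {"dx": 0.03,"dy": 0.33,"dz": 0,"yaw": 0,"fingers": 0.6},
    {"dx": 0.02,"dy": 0.33,"dz": 0,"yaw": 0,"fingers": 0.6},
    {"dx": 0.02,"dy": 0.33,"dz": 0,"yaw": 0,"fingers": 0.6},
    {"dx": 0.02,"dy": 0.33,"dz": 0,"yaw": 0,"fingers": 0.6},
    {"dx": 0.01,"dy": 0.2,"dz": 0,"yaw": 0,"fingers": 0.6},
    {"dx": 0,"dy": 0.08,"dz": 0,"yaw": 0,"fingers": 0.6},
    {"dx": 0,"dy": 0,"dz": 0,"yaw": 0,"fingers": 0.6},
    {"dx": 0,"dy": 0,"dz": 0,"yaw": 0,"fingers": 0.6}
  ]
}}

```text
clock: 5.4
position: [0.5695, -0.3607, 0.0926]
tool_rot: [-3.14, 0.001, 0.126]
force: [1.1, 0.7, -2.5]
grip_width: 0.0592
finger_force: 33.3
```

```bash
python3 -c "
from h import *
plan(.57,-.361,.026,.125)"
```

```text
dx 0.005 dy 0.004 dz 0.666 yaw 0.000
```

Call:
{"op": "drive_tool", "data": {
  "targets": [
    {"dx": 0,"dy": 0,"dz": 0.25,"yaw": 0,"fingers": 0.6},
    {"dx": 0,"dy": 0,"dz": 0.25,"yaw": 0,"fingers": 0.6},
    {"dx": 0,"dy": 0,"dz": 0.1,"yaw": 0,"fingers": 0.6},
    {"dx": 0,"dy": 0,"dz": 0.05,"yaw": 0,"fingers": 0.6},
    {"dx": 0,"dy": 0,"dz": 0,"yaw": 0,"fingers": 0.6},
    {"dx": 0,"dy": 0,"dz": 0,"yaw": 0,"fingers": 0.6}
  ]
}}

```text
clock: 6.0
position: [0.5703, -0.3619, 0.0293]
tool_rot: [3.141, -0.001, 0.125]
force: [-0.3, 0.7, -1.5]
grip_width: 0.0594
finger_force: 33.2
```

Call:
{"op": "drive_tool", "data": {
  "targets": [
    {"dx": 0,"dy": 0,"dz": 0.04,"yaw": 0,"fingers": 0.6},
    {"dx": 0,"dy": 0,"dz": 0,"yaw": 0,"fingers": 0.6},
    {"dx": 0,"dy": 0,"dz": 0,"yaw": 0,"fingers": 0.2},
    {"dx": 0,"dy": 0,"dz": 0,"yaw": 0,"fingers": 0.12},
    {"dx": 0,"dy": 0,"dz": 0,"yaw": 0,"fingers": 0.12},
    {"dx": 0,"dy": 0,"dz": -0.1,"yaw": 0,"fingers": 0.12},
    {"dx": 0,"dy": 0,"dz": -0.3,"yaw": 0,"fingers": 0.12},
    {"dx": 0,"dy": 0,"dz": -0.4,"yaw": 0,"fingers": 0.12},
    {"dx": 0,"dy": 0,"dz": -0.4,"yaw": 0,"fingers": 0.12},
    {"dx": 0,"dy": 0,"dz": -0.2,"yaw": 0,"fingers": 0.12},
    {"dx": 0,"dy": 0,"dz": 0,"yaw": 0,"fingers": 0.12}
  ]
}}

```text
clock: 7.1
position: [0.571, -0.3627, 0.1686]
tool_rot: [3.138, -0.005, 0.124]
force: [0.5, -1.4, -0.2]
grip_width: 0.0751
finger_force: 0.0
```

```bash
python3 -c "
from h import *
plan(.4950,.0963,.16,.125)"
```

```text
dx -0.185 dy -4.649 dz 0.086 yaw -0.000
```

Call:
{"op": "drive_tool", "data": {
  "targets": [
    {"dx": -0.015,"dy": -0.25,"dz": 0,"yaw": 0,"fingers": 0.1},
    {"dx": -0.015,"dy": -0.4,"dz": 0,"yaw": 0,"fingers": 0.1},
    {"dx": -0.015,"dy": -0.4,"dz": 0,"yaw": 0,"fingers": 0.1},
    {"dx": -0.015,"dy": -0.4,"dz": 0,"yaw": 0,"fingers": 0.1},
    {"dx": -0.015,"dy": -0.4,"dz": 0,"yaw": 0,"fingers": 0.1},
    {"dx": -0.015,"dy": -0.4,"dz": 0,"yaw": 0,"fingers": 0.1},
    {"dx": -0.015,"dy": -0.4,"dz": 0,"yaw": 0,"fingers": 0.1},
    {"dx": -0.015,"dy": -0.4,"dz": 0,"yaw": 0,"fingers": 0.1},
    {"dx": -0.015,"dy": -0.4,"dz": 0,"yaw": 0,"fingers": 0.1},
    {"dx": -0.015,"dy": -0.4,"dz": 0,"yaw": 0,"fingers": 0.1},
    {"dx": -0.015,"dy": -0.4,"dz": 0,"yaw": 0,"fingers": 0.1},
    {"dx": -0.015,"dy": -0.3,"dz": 0,"yaw": 0,"fingers": 0.1},
    {"dx": 0,"dy": -0.1,"dz": 0,"yaw": 0,"fingers": 0.1},
    {"dx": 0,"dy": 0,"dz": 0,"yaw": 0,"fingers": 0.1},
    {"dx": 0,"dy": 0,"dz": 0,"yaw": 0,"fingers": 0.1}
  ]
}}

```text
clock: 8.6
position: [0.4941, 0.0962, 0.1642]
tool_rot: [3.141, 0.0, 0.124]
force: [-0.0, -0.3, 0.8]
grip_width: 0.0767
finger_force: 0.0
```

```bash
python3 -c "
from h import *
plan(.4950,.0963,.034,.125)"
```

```text
dx 0.009 dy -0.000 dz 1.302 yaw -0.001
```

Call:
{"op": "drive_tool", "data": {
  "targets": [
    {"dx": 0.01,"dy": 0,"dz": 0.2,"yaw": 0,"fingers": 0.1},
    {"dx": 0,"dy": 0,"dz": 0.3,"yaw": 0,"fingers": 0.1},
    {"dx": 0,"dy": 0,"dz": 0.3,"yaw": 0,"fingers": 0.1},
    {"dx": 0,"dy": 0,"dz": 0.3,"yaw": 0,"fingers": 0.1},
    {"dx": 0,"dy": 0,"dz": 0.2,"yaw": 0,"fingers": 0.1},
    {"dx": 0,"dy": 0,"dz": 0,"yaw": 0,"fingers": 0.1},
    {"dx": 0,"dy": 0,"dz": 0,"yaw": 0,"fingers": 0.1},
    {"dx": 0,"dy": 0,"dz": 0,"yaw": 0,"fingers": 0.25},
    {"dx": 0,"dy": 0,"dz": 0,"yaw": 0,"fingers": 0.35},
    {"dx": 0,"dy": 0,"dz": 0,"yaw": 0,"fingers": 0.5},
    {"dx": 0,"dy": 0,"dz": 0,"yaw": 0,"fingers": 0.6},
    {"dx": 0,"dy": 0,"dz": 0,"yaw": 0,"fingers": 0.6}
  ]
}}

```text
clock: 9.8
position: [0.4959, 0.097, 0.0358]
tool_rot: [3.141, -0.002, 0.124]
force: [-1.5, -3.2, 11.4]
grip_width: 0.06
finger_force: 29.9
```

Call:
{"op": "drive_tool", "data": {
  "targets": [
    {"dx": 0,"dy": 0,"dz": -0.05,"yaw": 0,"fingers": 0.6},
    {"dx": 0,"dy": 0,"dz": -0.1,"yaw": 0,"fingers": 0.6},
    {"dx": 0,"dy": 0,"dz": 0,"yaw": 0,"fingers": 0.6}
  ]
}}

```text
clock: 10.1
position: [0.4958, 0.0977, 0.051]
tool_rot: [-3.141, -0.002, 0.125]
force: [0.2, 0.9, -3.0]
grip_width: 0.0599
finger_force: 33.0
```

```bash
python3 -c "
from h import *
a=grab_frame('top')[230:330,220:380];b=grab_frame('side')[210:320,260:400]
cv2.imwrite('pics/b.png',np.hstack([cv2.resize(a,(400,300)),cv2.resize(b,(400,300))]))"
```

```text
(no output)
```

View pics/b.png

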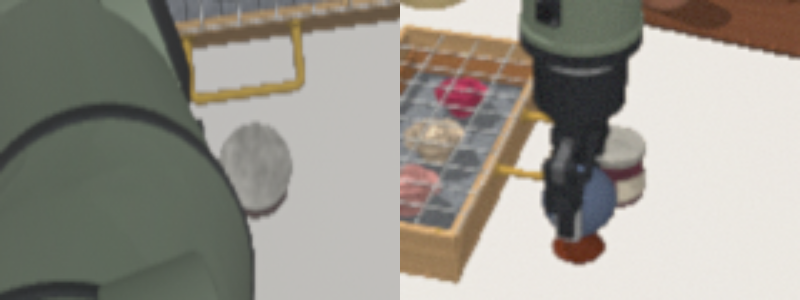

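Call:
{"op": "drive_tool", "data": {
  "targets": [
    {"dx": 0,"dy": 0,"dz": -0.2,"yaw": 0,"fingers": 0.6},
    {"dx": 0,"dy": 0,"dz": -0.4,"yaw": 0,"fingers": 0.6},
    {"dx": 0,"dy": 0,"dz": -0.2,"yaw": 0,"fingers": 0.6},
    {"dx": -0.041,"dy": 0.12,"dz": 0,"yaw": 0,"fingers": 0.6},
    {"dx": -0.086,"dy": 0.25,"dz": 0,"yaw": 0,"fingers": 0.6},
    {"dx": -0.128,"dy": 0.37,"dz": 0,"yaw": 0,"fingers": 0.6},
    {"dx": -0.128,"dy": 0.37,"dz": 0,"yaw": 0,"fingers": 0.6},
    {"dx": -0.128,"dy": 0.37,"dz": 0,"yaw": 0,"fingers": 0.6},
    {"dx": -0.128,"dy": 0.37,"dz": 0,"yaw": 0,"fingers": 0.6},
    {"dx": -0.128,"dy": 0.37,"dz": 0,"yaw": 0,"fingers": 0.6},
    {"dx": -0.128,"dy": 0.37,"dz": 0,"yaw": 0,"fingers": 0.6},
    {"dx": -0.128,"dy": 0.37,"dz": 0,"yaw": 0,"fingers": 0.6},
    {"dx": -0.128,"dy": 0.37,"dz": 0,"yaw": 0,"fingers": 0.6},
    {"dx": -0.128,"dy": 0.37,"dz": 0,"yaw": 0,"fingers": 0.6},
    {"dx": -0.128,"dy": 0.37,"dz": 0,"yaw": 0,"fingers": 0.6},
    {"dx": -0.076,"dy": 0.22,"dz": 0,"yaw": 0,"fingers": 0.6},
    {"dx": -0.038,"dy": 0.11,"dz": 0,"yaw": 0,"fingers": 0.6},
    {"dx": 0,"dy": 0,"dz": 0,"yaw": 0,"fingers": 0.6},
    {"dx": 0,"dy": 0,"dz": 0,"yaw": 0,"fingers": 0.6}
  ]
}}

```text
clock: 12.1
position: [0.3987, -0.357, 0.1286]
tool_rot: [-3.14, 0.001, 0.125]
force: [0.0, -0.1, -3.2]
grip_width: 0.06
finger_force: 33.8
```

```bash
python3 -c "
from h import *
plan(.40,-.358,.0425,.125)"
```

```text
dx 0.012 dy 0.011 dz 0.861 yaw 0.000
```

Call:
{"op": "drive_tool", "data": {
  "targets": [
    {"dx": 0.01,"dy": 0.01,"dz": 0.2,"yaw": 0,"fingers": 0.6},
    {"dx": 0,"dy": 0,"dz": 0.3,"yaw": 0,"fingers": 0.6},
    {"dx": 0,"dy": 0,"dz": 0.2,"yaw": 0,"fingers": 0.6},
    {"dx": 0,"dy": 0,"dz": 0.1,"yaw": 0,"fingers": 0.6},
    {"dx": 0,"dy": 0,"dz": 0.06,"yaw": 0,"fingers": 0.6},
    {"dx": 0,"dy": 0,"dz": 0,"yaw": 0,"fingers": 0.6},
    {"dx": 0,"dy": 0,"dz": 0,"yaw": 0,"fingers": 0.6}
  ]
}}

```text
clock: 12.8
position: [0.4004, -0.359, 0.044]
tool_rot: [3.141, -0.001, 0.125]
force: [0.4, -0.1, -1.6]
grip_width: 0.0598
finger_force: 33.8
```

Call:
{"op": "drive_tool", "data": {
  "targets": [
    {"dx": 0,"dy": 0,"dz": 0.015,"yaw": 0,"fingers": 0.6},
    {"dx": 0,"dy": 0,"dz": 0,"yaw": 0,"fingers": 0.6},
    {"dx": 0,"dy": 0,"dz": 0,"yaw": 0,"fingers": 0.2},
    {"dx": 0,"dy": 0,"dz": 0,"yaw": 0,"fingers": 0.1},
    {"dx": 0,"dy": 0,"dz": 0,"yaw": 0,"fingers": 0.1},
    {"dx": 0,"dy": 0,"dz": -0.1,"yaw": 0,"fingers": 0.1},
    {"dx": 0,"dy": 0,"dz": -0.3,"yaw": 0,"fingers": 0.1},
    {"dx": 0,"dy": 0,"dz": -0.4,"yaw": 0,"fingers": 0.1},
    {"dx": 0,"dy": 0,"dz": -0.4,"yaw": 0,"fingers": 0.1},
    {"dx": 0.144,"dy": -0.338,"dz": 0,"yaw": 0,"fingers": 0.12},
    {"dx": 0.144,"dy": -0.338,"dz": 0,"yaw": 0,"fingers": 0.12},
    {"dx": 0.144,"dy": -0.338,"dz": 0,"yaw": 0,"fingers": 0.12},
    {"dx": 0.144,"dy": -0.338,"dz": 0,"yaw": 0,"fingers": 0.12},
    {"dx": 0.144,"dy": -0.338,"dz": 0,"yaw": 0,"fingers": 0.12},
    {"dx": 0.144,"dy": -0.338,"dz": 0,"yaw": 0,"fingers": 0.12},
    {"dx": 0.144,"dy": -0.338,"dz": 0,"yaw": 0,"fingers": 0.12},
    {"dx": 0.144,"dy": -0.338,"dz": 0,"yaw": 0,"fingers": 0.12},
    {"dx": 0.144,"dy": -0.338,"dz": 0,"yaw": 0,"fingers": 0.12},
    {"dx": 0.144,"dy": -0.338,"dz": 0,"yaw": 0,"fingers": 0.12},
    {"dx": 0,"dy": 0,"dz": 0,"yaw": 0,"fingers": 0.12}
  ]
}}

```text
clock: 14.8
position: [0.5018, -0.0008, 0.1626]
tool_rot: [-3.14, -0.002, 0.131]
force: [-0.0, -0.4, -0.1]
grip_width: 0.0752
finger_force: 0.0
```

```bash
python3 -c "
from h import *
plan(.5012,-.0058,.010,.125)
b=grab_frame('side'); cv2.imwrite('pics/s2.png',b)
m=blobs(cv2.inRange(cv2.cvtColor(b,cv2.COLOR_BGR2HSV),(100,50,40),(130,255,255)),330,150,450,250);c=cv2.minEnclosingCircle(m);print(c,plane('side',[c[0]],.063))"
```

```text
dx -0.013 dy 0.049 dz 1.526 yaw 0.004
((405.5, 204.5), 9.617792129516602) [[ 0.39890808 -0.36256846  0.063     ]]
```

Call:
{"op": "drive_tool", "data": {
  "targets": [
    {"dx": 0,"dy": 0.04,"dz": 0.2,"yaw": 0,"fingers": 0.12},
    {"dx": 0,"dy": 0,"dz": 0.3,"yaw": 0,"fingers": 0.12},
    {"dx": 0,"dy": 0,"dz": 0.1,"yaw": 0,"fingers": 0.12},
    {"dx": 0,"dy": 0,"dz": 0,"yaw": 0,"fingers": 0.12},
    {"dx": 0,"dy": 0,"dz": 0,"yaw": 0,"fingers": 0.12}
  ]
}}

```text
clock: 15.35
position: [0.5016, -0.01, 0.1027]
tool_rot: [3.141, -0.0, 0.124]
force: [0.2, -0.8, 0.4]
grip_width: 0.075
finger_force: 0.0
```

```bash
python3 -c "
from h import *
plan(.5012,-.0058,.010,.125)"
```

```text
dx 0.002 dy -0.042 dz 0.927 yaw -0.001
```

Call:
{"op": "drive_tool", "data": {
  "targets": [
    {"dx": 0,"dy": -0.042,"dz": 0,"yaw": 0,"fingers": 0.12},
    {"dx": 0,"dy": 0,"dz": 0.2,"yaw": 0,"fingers": 0.12},
    {"dx": 0,"dy": 0,"dz": 0.3,"yaw": 0,"fingers": 0.12},
    {"dx": 0,"dy": 0,"dz": 0.3,"yaw": 0,"fingers": 0.12},
    {"dx": 0,"dy": 0,"dz": 0.11,"yaw": 0,"fingers": 0.12},
    {"dx": 0,"dy": 0,"dz": 0,"yaw": 0,"fingers": 0.12},
    {"dx": 0,"dy": 0,"dz": 0,"yaw": 0,"fingers": 0.12},
    {"dx": 0,"dy": 0,"dz": 0,"yaw": 0,"fingers": 0.25},
    {"dx": 0,"dy": 0,"dz": 0,"yaw": 0,"fingers": 0.35},
    {"dx": 0,"dy": 0,"dz": 0,"yaw": 0,"fingers": 0.5},
    {"dx": 0,"dy": 0,"dz": 0,"yaw": 0,"fingers": 0.6},
    {"dx": 0,"dy": 0,"dz": 0,"yaw": 0,"fingers": 0.6}
  ]
}}

```text
clock: 16.55
position: [0.5016, -0.0055, 0.0122]
tool_rot: [3.141, -0.002, 0.124]
force: [-2.4, -0.1, 13.1]
grip_width: 0.0594
finger_force: 29.7
```

Call:
{"op": "drive_tool", "data": {
  "targets": [
    {"dx": 0,"dy": 0,"dz": -0.15,"yaw": 0,"fingers": 0.6},
    {"dx": 0,"dy": 0,"dz": -0.35,"yaw": 0,"fingers": 0.6},
    {"dx": 0,"dy": 0,"dz": -0.4,"yaw": 0,"fingers": 0.6},
    {"dx": -0.021,"dy": 0.12,"dz": 0,"yaw": 0,"fingers": 0.6},
    {"dx": -0.043,"dy": 0.25,"dz": 0,"yaw": 0,"fingers": 0.6},
    {"dx": -0.0625,"dy": 0.36,"dz": 0,"yaw": 0,"fingers": 0.6},
    {"dx": -0.0625,"dy": 0.36,"dz": 0,"yaw": 0,"fingers": 0.6},
    {"dx": -0.0625,"dy": 0.36,"dz": 0,"yaw": 0,"fingers": 0.6},
    {"dx": -0.0625,"dy": 0.36,"dz": 0,"yaw": 0,"fingers": 0.6},
    {"dx": -0.0625,"dy": 0.36,"dz": 0,"yaw": 0,"fingers": 0.6},
    {"dx": -0.0625,"dy": 0.36,"dz": 0,"yaw": 0,"fingers": 0.6},
    {"dx": -0.0625,"dy": 0.36,"dz": 0,"yaw": 0,"fingers": 0.6},
    {"dx": -0.0625,"dy": 0.36,"dz": 0,"yaw": 0,"fingers": 0.6},
    {"dx": -0.03,"dy": 0.17,"dz": 0,"yaw": 0,"fingers": 0.6},
    {"dx": -0.015,"dy": 0.086,"dz": 0,"yaw": 0,"fingers": 0.6},
    {"dx": 0,"dy": 0,"dz": 0,"yaw": 0,"fingers": 0.6},
    {"dx": 0,"dy": 0,"dz": 0,"yaw": 0,"fingers": 0.6}
  ]
}}

```text
clock: 18.25
position: [0.4843, -0.3594, 0.1007]
tool_rot: [-3.141, -0.0, 0.126]
force: [0.2, -0.7, -2.6]
grip_width: 0.0591
finger_force: 34.4
```

```bash
python3 -c "
from h import *
plan(.485,-.361,.0192,.125)"
```

```text
dx 0.005 dy 0.017 dz 0.815 yaw 0.001
```

Call:
{"op": "drive_tool", "data": {
  "targets": [
    {"dx": 0,"dy": 0,"dz": 0.2,"yaw": 0,"fingers": 0.6},
    {"dx": 0,"dy": 0,"dz": 0.3,"yaw": 0,"fingers": 0.6},
    {"dx": 0,"dy": 0,"dz": 0.2,"yaw": 0,"fingers": 0.6},
    {"dx": 0,"dy": 0,"dz": 0.08,"yaw": 0,"fingers": 0.6},
    {"dx": 0,"dy": 0,"dz": 0.035,"yaw": 0,"fingers": 0.6},
    {"dx": 0,"dy": 0,"dz": 0,"yaw": 0,"fingers": 0.6},
    {"dx": 0,"dy": 0,"dz": 0,"yaw": 0,"fingers": 0.6}
  ]
}}

```text
clock: 18.95
position: [0.4845, -0.361, 0.0203]
tool_rot: [3.141, -0.001, 0.125]
force: [0.5, -0.2, -1.6]
grip_width: 0.0593
finger_force: 34.3
```

Call:
{"op": "drive_tool", "data": {
  "targets": [
    {"dx": 0,"dy": 0,"dz": 0.013,"yaw": 0,"fingers": 0.6},
    {"dx": 0,"dy": 0,"dz": 0,"yaw": 0,"fingers": 0.6},
    {"dx": 0,"dy": 0,"dz": 0,"yaw": 0,"fingers": 0.2},
    {"dx": 0,"dy": 0,"dz": 0,"yaw": 0,"fingers": 0.12},
    {"dx": 0,"dy": 0,"dz": 0,"yaw": 0,"fingers": 0.12},
    {"dx": 0,"dy": 0,"dz": -0.1,"yaw": 0,"fingers": 0.12},
    {"dx": 0,"dy": 0,"dz": -0.4,"yaw": 0,"fingers": 0.12},
    {"dx": 0,"dy": 0,"dz": -0.4,"yaw": 0,"fingers": 0.12},
    {"dx": 0,"dy": 0,"dz": -0.4,"yaw": 0,"fingers": 0.12},
    {"dx": 0.114,"dy": -0.348,"dz": 0,"yaw": 0,"fingers": 0.5},
    {"dx": 0.114,"dy": -0.348,"dz": 0,"yaw": 0,"fingers": 0.5},
    {"dx": 0.114,"dy": -0.348,"dz": 0,"yaw": 0,"fingers": 0.5},
    {"dx": 0.114,"dy": -0.348,"dz": 0,"yaw": 0,"fingers": 0.5},
    {"dx": 0.114,"dy": -0.348,"dz": 0,"yaw": 0,"fingers": 0.5},
    {"dx": 0.114,"dy": -0.348,"dz": 0,"yaw": 0,"fingers": 0.5},
    {"dx": 0.114,"dy": -0.348,"dz": 0,"yaw": 0,"fingers": 0.5},
    {"dx": 0.114,"dy": -0.348,"dz": 0,"yaw": 0,"fingers": 0.5},
    {"dx": 0.114,"dy": -0.348,"dz": 0,"yaw": 0,"fingers": 0.5},
    {"dx": 0.114,"dy": -0.348,"dz": 0,"yaw": 0,"fingers": 0.5}
  ]
}}

```text
clock: 20.85
position: [0.554, 0.0001, 0.1489]
tool_rot: [3.141, -0.001, 0.125]
force: [1.2, 0.3, -0.2]
grip_width: 0.0427
finger_force: 0.0
```

Call:
{"op": "drive_tool", "data": {
  "targets": [
    {"dx": 0,"dy": 0,"dz": 0,"yaw": -0.091,"fingers": 0.55},
    {"dx": 0,"dy": 0,"dz": 0,"yaw": -0.091,"fingers": 0.55},
    {"dx": 0,"dy": 0,"dz": 0,"yaw": -0.091,"fingers": 0.55},
    {"dx": 0,"dy": 0,"dz": 0,"yaw": -0.091,"fingers": 0.55},
    {"dx": 0,"dy": 0,"dz": 0,"yaw": -0.091,"fingers": 0.55},
    {"dx": 0,"dy": 0,"dz": 0,"yaw": -0.091,"fingers": 0.55},
    {"dx": 0,"dy": 0,"dz": 0,"yaw": -0.091,"fingers": 0.55},
    {"dx": 0,"dy": 0,"dz": 0,"yaw": -0.091,"fingers": 0.55},
    {"dx": 0,"dy": 0,"dz": 0,"yaw": -0.091,"fingers": 0.55},
    {"dx": 0,"dy": 0,"dz": 0,"yaw": -0.091,"fingers": 0.55},
    {"dx": 0,"dy": 0,"dz": 0,"yaw": -0.09,"fingers": 0.55},
    {"dx": 0,"dy": 0,"dz": 0,"yaw": 0,"fingers": 0.55}
  ]
}}

```text
clock: 22.05
position: [0.5538, -0.0017, 0.1486]
tool_rot: [3.141, 0.0, 1.698]
force: [-0.0, -0.1, -0.1]
grip_width: 0.0381
finger_force: 0.0
```

```bash
python3 -c "
from h import *
plan(.5545,-.001,.022,1.696)
print(readout.observe()['qpos'])
cv2.imwrite('pics/s3.png',grab_frame('side'))"
```

```text
dx 0.006 dy 0.008 dz 1.266 yaw 0.001
[ 0.3424571   0.57983289 -0.62281565  1.84323506  0.43642413  0.85804082
 -0.36751458]
```

View pics/s3.png

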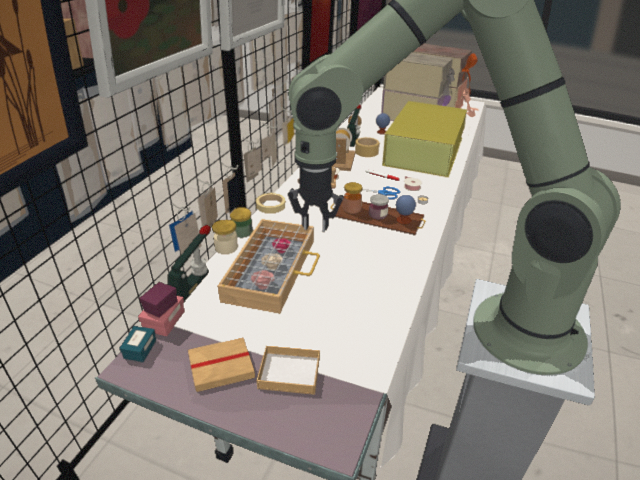

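All three stand upright on the tray (353,195; 379,207; 405,205), and the open gripper hangs over the handle.

Call:
{"op": "drive_tool", "data": {
  "targets": [
    {"dx": 0,"dy": 0,"dz": 0.3,"yaw": 0,"fingers": 0.55},
    {"dx": 0,"dy": 0,"dz": 0.3,"yaw": 0,"fingers": 0.55},
    {"dx": 0,"dy": 0,"dz": 0.2,"yaw": 0,"fingers": 0.55},
    {"dx": 0,"dy": 0,"dz": 0.2,"yaw": 0,"fingers": 0.55},
    {"dx": 0,"dy": 0,"dz": 0.1,"yaw": 0,"fingers": 0.55},
    {"dx": 0,"dy": 0,"dz": 0.1,"yaw": 0,"fingers": 0.55},
    {"dx": 0,"dy": 0,"dz": 0.05,"yaw": 0,"fingers": 0.55},
    {"dx": 0,"dy": 0,"dz": 0,"yaw": 0,"fingers": 0.55},
    {"dx": 0,"dy": 0,"dz": 0,"yaw": 0,"fingers": 0.75},
    {"dx": 0,"dy": 0,"dz": 0,"yaw": 0,"fingers": 0.85},
    {"dx": 0,"dy": 0,"dz": 0,"yaw": 0,"fingers": 1},
    {"dx": 0,"dy": 0,"dz": 0,"yaw": 0,"fingers": 1},
    {"dx": 0,"dy": 0,"dz": 0,"yaw": 0,"fingers": 1}
  ]
}}

```text
clock: 23.4
position: [0.554, -0.0015, 0.0235]
tool_rot: [3.141, 0.0, 1.695]
force: [-1.8, -0.6, 6.6]
grip_width: 0.0077
finger_force: 29.3
```

Call:
{"op": "drive_tool", "data": {
  "targets": [
    {"dx": 0,"dy": -0.05,"dz": 0,"yaw": 0,"fingers": 1},
    {"dx": 0,"dy": -0.1,"dz": 0,"yaw": 0,"fingers": 1},
    {"dx": 0,"dy": -0.1,"dz": 0,"yaw": 0,"fingers": 1},
    {"dx": 0,"dy": -0.1,"dz": 0,"yaw": 0,"fingers": 1},
    {"dx": 0,"dy": -0.1,"dz": 0,"yaw": 0,"fingers": 1},
    {"dx": 0,"dy": -0.1,"dz": 0,"yaw": 0,"fingers": 1},
    {"dx": 0,"dy": -0.1,"dz": 0,"yaw": 0,"fingers": 1},
    {"dx": 0,"dy": -0.1,"dz": 0,"yaw": 0,"fingers": 1},
    {"dx": 0,"dy": -0.1,"dz": 0,"yaw": 0,"fingers": 1},
    {"dx": 0,"dy": -0.1,"dz": 0,"yaw": 0,"fingers": 1},
    {"dx": 0,"dy": -0.1,"dz": 0,"yaw": 0,"fingers": 1},
    {"dx": 0,"dy": -0.1,"dz": 0,"yaw": 0,"fingers": 1},
    {"dx": 0,"dy": -0.08,"dz": 0,"yaw": 0,"fingers": 1},
    {"dx": 0,"dy": -0.05,"dz": 0,"yaw": 0,"fingers": 1},
    {"dx": 0,"dy": 0,"dz": 0,"yaw": 0,"fingers": 1},
    {"dx": 0,"dy": 0,"dz": 0,"yaw": 0,"fingers": 1}
  ]
}}

```text
clock: 25.0
position: [0.427, -0.0178, 0.0235]
tool_rot: [3.141, 0.001, 1.695]
force: [1.4, -4.5, 10.4]
grip_width: 0.008
finger_force: 30.9
```

Call:
{"op": "drive_tool", "data": {
  "targets": [
    {"dx": 0,"dy": 0,"dz": 0,"yaw": 0,"fingers": 0.6},
    {"dx": 0,"dy": 0,"dz": 0,"yaw": 0,"fingers": 0.6},
    {"dx": 0,"dy": 0,"dz": 0,"yaw": 0,"fingers": 0.55},
    {"dx": 0,"dy": 0,"dz": -0.1,"yaw": 0,"fingers": 0.55},
    {"dx": 0,"dy": 0,"dz": -0.3,"yaw": 0,"fingers": 0.55},
    {"dx": 0,"dy": 0,"dz": -0.4,"yaw": 0,"fingers": 0.55},
    {"dx": 0,"dy": 0,"dz": -0.4,"yaw": 0,"fingers": 0.15},
    {"dx": 0,"dy": 0,"dz": -0.2,"yaw": 0,"fingers": 0.15}
  ]
}}

```text
clock: 25.8
position: [0.4271, -0.017, 0.1663]
tool_rot: [3.139, 0.0, 1.696]
force: [-0.4, -0.5, -1.3]
grip_width: 0.0663
finger_force: 0.0
```

```bash
python3 -c "
from h import *
t=grab_frame('top');s=grab_frame('side')
cv2.imwrite('pics/d.png',np.vstack([cv2.resize(t[200:310,200:420],None,fx=2.5,fy=2.5),cv2.resize(s[200:310,180:400],None,fx=2.5,fy=2.5)]))
c=[]
for f in(t,s):
    H=cv2.cvtColor(f,cv2.COLOR_BGR2HSV);m=cv2.inRange(H,(160,120,60),(179,255,255))
    q=blobs(m,*((300,190,420,310) if f is t else (230,210,340,300)));c.append(cv2.minEnclosingCircle(q));print(c[-1],cv2.contourArea(q))
print(plane('top',[c[0][0]],.03),cross(c[0][0],c[1][0]))
plan(.5553,-.0801,.012,1.695)"
```

```text
Traceback (most recent call last):
  File "h.py", line 18, in blobs
    return max(c,key=cv2.contourArea)
ValueError: max() iterable argument is empty
```

View pics/d.png

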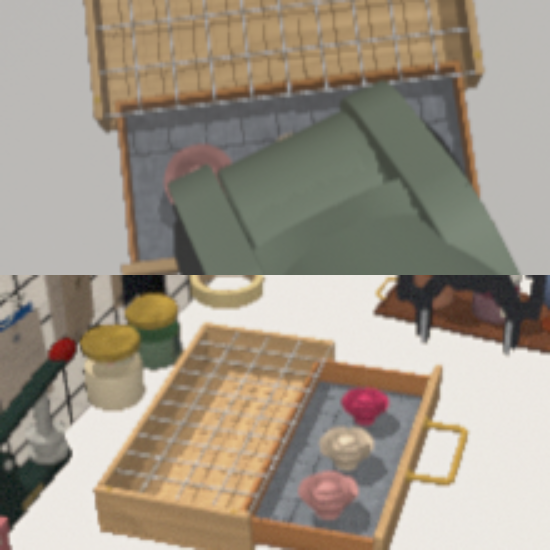

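The drawer is fully open; in the side view the crimson rose is at about (325.6,251.6) and the other two are in place.

```bash
python3 -c "
from h import *
print(plane('side',[(325.6,251.6),(318.6,249.3)],.034))
print(plane('top',[(225+375/3,150+158/3)],.034))
plan(.5553,-.0801,.012,1.695)"
```

```text
[[ 0.55127268 -0.07632831  0.034     ]
 [ 0.57298625 -0.07919759  0.034     ]]
[[ 0.68108886 -0.06393203  0.034     ]]
dx -0.780 dy 1.188 dz 1.539 yaw 0.000
```

Call:
{"op": "drive_tool", "data": {
  "targets": [
    {"dx": -0.1,"dy": 0.15,"dz": 0,"yaw": 0,"fingers": 0.22},
    {"dx": -0.2,"dy": 0.3,"dz": 0,"yaw": 0,"fingers": 0.22},
    {"dx": -0.2,"dy": 0.3,"dz": 0,"yaw": 0,"fingers": 0.22},
    {"dx": -0.2,"dy": 0.3,"dz": 0,"yaw": 0,"fingers": 0.22},
    {"dx": -0.064,"dy": 0.124,"dz": 0,"yaw": 0,"fingers": 0.22},
    {"dx": 0,"dy": 0,"dz": 0.2,"yaw": 0,"fingers": 0.22},
    {"dx": 0,"dy": 0,"dz": 0.3,"yaw": 0,"fingers": 0.22},
    {"dx": 0,"dy": 0,"dz": 0.3,"yaw": 0,"fingers": 0.22},
    {"dx": 0,"dy": 0,"dz": 0.1,"yaw": 0,"fingers": 0.22},
    {"dx": 0,"dy": 0,"dz": 0,"yaw": 0,"fingers": 0.22},
    {"dx": 0,"dy": 0,"dz": 0,"yaw": 0,"fingers": 0.22}
  ]
}}

```text
clock: 27.0
position: [0.5531, -0.0783, 0.0739]
tool_rot: [3.141, -0.0, 1.696]
force: [0.1, 0.5, 1.1]
grip_width: 0.0664
finger_force: 0.0
```

```bash
python3 -c "
from h import *
plan(.5537,-.0787,.012,1.695)
s=grab_frame('side')
cv2.imwrite('pics/e.png',cv2.resize(s[180:310,230:390],None,fx=4,fy=4,interpolation=2))"
```

```text
dx -0.005 dy 0.005 dz 0.619 yaw 0.001
```

View pics/e.png

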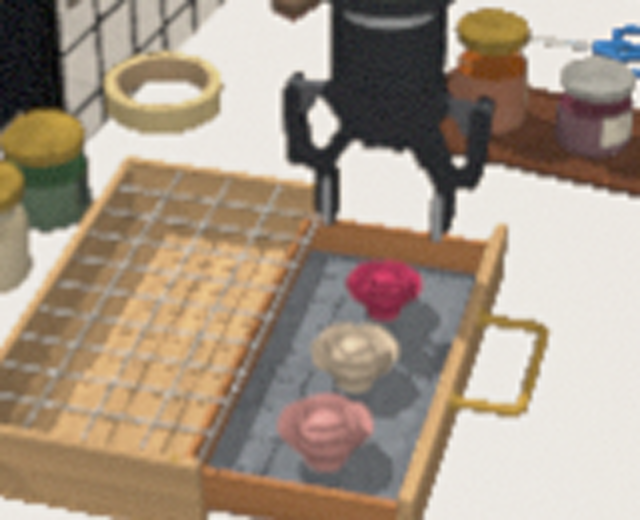

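Call:
{"op": "drive_tool", "data": {
  "targets": [
    {"dx": 0,"dy": -0.02,"dz": 0.1,"yaw": 0,"fingers": 0.22},
    {"dx": 0,"dy": 0,"dz": 0.15,"yaw": 0,"fingers": 0.22},
    {"dx": 0,"dy": 0,"dz": 0.15,"yaw": 0,"fingers": 0.22},
    {"dx": 0,"dy": 0,"dz": 0.08,"yaw": 0,"fingers": 0.22},
    {"dx": 0,"dy": 0,"dz": 0.05,"yaw": 0,"fingers": 0.22},
    {"dx": 0,"dy": 0,"dz": 0,"yaw": 0,"fingers": 0.22}
  ]
}}

```text
clock: 27.65
position: [0.5504, -0.0785, 0.0192]
tool_rot: [-3.141, -0.0, 1.696]
force: [-0.3, -0.7, 0.5]
grip_width: 0.0663
finger_force: 0.0
```

Call:
{"op": "drive_tool", "data": {
  "targets": [
    {"dx": 0,"dy": 0.01,"dz": 0.04,"yaw": 0,"fingers": 0.22},
    {"dx": 0,"dy": 0,"dz": 0,"yaw": 0,"fingers": 0.28},
    {"dx": 0,"dy": 0,"dz": 0,"yaw": 0,"fingers": 0.33},
    {"dx": 0,"dy": 0,"dz": 0,"yaw": 0,"fingers": 0.37},
    {"dx": 0,"dy": 0,"dz": 0,"yaw": 0,"fingers": 0.42},
    {"dx": 0,"dy": 0,"dz": 0,"yaw": 0,"fingers": 0.5},
    {"dx": 0,"dy": 0,"dz": 0,"yaw": 0,"fingers": 0.6},
    {"dx": 0,"dy": 0,"dz": 0,"yaw": 0,"fingers": 0.6}
  ],
  "squeeze": 20
}}

```text
clock: 28.45
position: [0.5522, -0.0786, 0.0165]
tool_rot: [3.141, 0.0, 1.695]
force: [-0.1, -0.3, 6.1]
grip_width: 0.051
finger_force: 19.7
```

Call:
{"op": "drive_tool", "data": {
  "targets": [
    {"dx": 0,"dy": 0,"dz": -0.05,"yaw": 0,"fingers": 0.6},
    {"dx": 0,"dy": 0,"dz": -0.2,"yaw": 0,"fingers": 0.6},
    {"dx": 0,"dy": 0,"dz": -0.3,"yaw": 0,"fingers": 0.6},
    {"dx": 0,"dy": 0,"dz": -0.3,"yaw": 0,"fingers": 0.6},
    {"dx": 0,"dy": 0,"dz": -0.3,"yaw": 0,"fingers": 0.6},
    {"dx": 0,"dy": 0,"dz": 0,"yaw": 0,"fingers": 0.6}
  ]
}}

```text
clock: 29.05
position: [0.5534, -0.0787, 0.1348]
tool_rot: [3.137, 0.001, 1.695]
force: [0.4, 0.0, 0.5]
grip_width: 0.0508
finger_force: 21.0
```

```bash
python3 -c "
from h import *
s=grab_frame('side');t=cv2.imread('pics/top0.png')
cv2.imwrite('pics/f.png',np.hstack([cv2.resize(s[330:405,245:335],(480,400),interpolation=2),cv2.resize(t[255:340,125:200],(320,363),interpolation=2)[:400] if 0 else cv2.copyMakeBorder(cv2.resize(t[255:340,125:200],(300,340),interpolation=2),0,60,0,0,0)]))
cv2.imwrite('pics/s4.png',s)"
```

```text
(no output)
```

View pics/f.png

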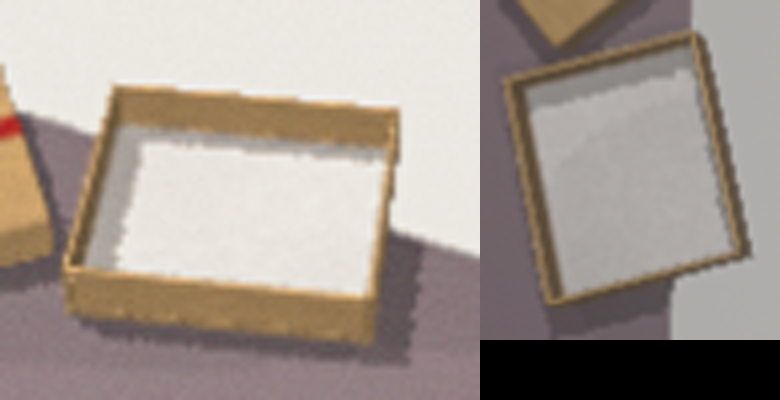

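The gift box rim corners are clear: top (131.3,274.3), (180,263.5), (192.3,319), (142.8,331); side (266.2,346.3), (319.6,350.4), (315.1,385.7), (257.4,380.2).

```bash
python3 -c "
from h import *
T=plane('top',[(131.25,274.25),(180,263.5),(192.25,319),(142.75,331)],.026)
S=plane('side',[(266.2,346.3),(319.6,350.4),(315.1,385.7),(257.4,380.2)],.026)
for P in(T,S): print(P.round(3).tolist(),P.mean(0).round(4),[np.linalg.norm(P[i]-P[i-1]).round(3) for i in range(4)])
c=((T.mean(0)+S.mean(0))/2); print(c); plan(c[0],c[1],.0105,1.858)
H=cv2.cvtColor(cv2.imread('pics/s4.png'),cv2.COLOR_BGR2HSV)
q=blobs(cv2.inRange(H,(160,120,60),(179,255,255)),260,150,400,300);print(cv2.minEnclosingCircle(q))"
```

```text
[[0.527, 0.386, 0.026], [0.55, 0.288, 0.026], [0.436, 0.256, 0.026], [0.412, 0.353, 0.026]] [0.4812 0.3209 0.026 ] [np.float64(0.12), np.float64(0.101), np.float64(0.118), np.float64(0.101)]
[[0.548, 0.294, 0.026], [0.436, 0.261, 0.026], [0.409, 0.354, 0.026], [0.523, 0.385, 0.026]] [0.4789 0.3234 0.026 ] [np.float64(0.095), np.float64(0.117), np.float64(0.097), np.float64(0.118)]
[0.48002854 0.32213734 0.026     ]
dx 4.069 dy -0.223 dz 1.224 yaw -0.104
((325.5, 213.5), 8.860122680664062)
```

Call:
{"op": "drive_tool", "data": {
  "targets": [
    {"dx": 0.15,"dy": -0.008,"dz": 0,"yaw": 0,"fingers": 0.6},
    {"dx": 0.3,"dy": -0.016,"dz": 0,"yaw": 0,"fingers": 0.6},
    {"dx": 0.4,"dy": -0.022,"dz": 0,"yaw": 0,"fingers": 0.6},
    {"dx": 0.4,"dy": -0.022,"dz": 0,"yaw": 0,"fingers": 0.6},
    {"dx": 0.4,"dy": -0.022,"dz": 0,"yaw": 0,"fingers": 0.6},
    {"dx": 0.4,"dy": -0.022,"dz": 0,"yaw": 0,"fingers": 0.6},
    {"dx": 0.4,"dy": -0.022,"dz": 0,"yaw": 0,"fingers": 0.6},
    {"dx": 0.4,"dy": -0.022,"dz": 0,"yaw": 0,"fingers": 0.6},
    {"dx": 0.4,"dy": -0.022,"dz": 0,"yaw": 0,"fingers": 0.6},
    {"dx": 0.4,"dy": -0.022,"dz": 0,"yaw": 0,"fingers": 0.6},
    {"dx": 0.28,"dy": -0.015,"dz": 0,"yaw": 0,"fingers": 0.6},
    {"dx": 0.139,"dy": -0.008,"dz": 0,"yaw": 0,"fingers": 0.6},
    {"dx": 0,"dy": 0,"dz": 0,"yaw": -0.052,"fingers": 0.6},
    {"dx": 0,"dy": 0,"dz": 0,"yaw": -0.052,"fingers": 0.6},
    {"dx": 0,"dy": 0,"dz": 0,"yaw": 0,"fingers": 0.6},
    {"dx": 0,"dy": 0,"dz": 0,"yaw": 0,"fingers": 0.6}
  ]
}}

```text
clock: 30.7
position: [0.4788, 0.3218, 0.1305]
tool_rot: [-3.141, 0.0, 1.856]
force: [0.1, -0.5, 0.2]
grip_width: 0.0512
finger_force: 21.0
```

```bash
python3 -c "
from h import *
plan(.480,.322,.0095,1.858)"
```

```text
dx -0.001 dy 0.012 dz 1.210 yaw -0.001
```

Call:
{"op": "drive_tool", "data": {
  "targets": [
    {"dx": 0,"dy": 0.01,"dz": 0.2,"yaw": 0,"fingers": 0.6},
    {"dx": 0,"dy": 0,"dz": 0.3,"yaw": 0,"fingers": 0.6},
    {"dx": 0,"dy": 0,"dz": 0.3,"yaw": 0,"fingers": 0.6},
    {"dx": 0,"dy": 0,"dz": 0.2,"yaw": 0,"fingers": 0.6},
    {"dx": 0,"dy": 0,"dz": 0.12,"yaw": 0,"fingers": 0.6},
    {"dx": 0,"dy": 0,"dz": 0.06,"yaw": 0,"fingers": 0.6},
    {"dx": 0,"dy": 0,"dz": 0.02,"yaw": 0,"fingers": 0.6},
    {"dx": 0,"dy": 0,"dz": 0,"yaw": 0,"fingers": 0.6},
    {"dx": 0,"dy": 0,"dz": 0,"yaw": 0,"fingers": 0.6}
  ]
}}

```text
clock: 31.6
position: [0.4804, 0.3228, 0.0118]
tool_rot: [3.14, -0.0, 1.858]
force: [0.2, 0.9, -0.4]
grip_width: 0.0505
finger_force: 21.0
```

Call:
{"op": "drive_tool", "data": {
  "targets": [
    {"dx": 0,"dy": 0,"dz": 0.02,"yaw": 0,"fingers": 0.6},
    {"dx": 0,"dy": 0,"dz": 0.01,"yaw": 0,"fingers": 0.6},
    {"dx": 0,"dy": 0,"dz": 0,"yaw": 0,"fingers": 0.6},
    {"dx": 0,"dy": 0,"dz": 0,"yaw": 0,"fingers": 0.35},
    {"dx": 0,"dy": 0,"dz": 0,"yaw": 0,"fingers": 0.28},
    {"dx": 0,"dy": 0,"dz": 0,"yaw": 0,"fingers": 0.22},
    {"dx": 0,"dy": 0,"dz": 0,"yaw": 0,"fingers": 0.22},
    {"dx": 0,"dy": 0,"dz": -0.05,"yaw": 0,"fingers": 0.22},
    {"dx": 0,"dy": 0,"dz": -0.2,"yaw": 0,"fingers": 0.22},
    {"dx": 0,"dy": 0,"dz": -0.4,"yaw": 0,"fingers": 0.22},
    {"dx": 0,"dy": 0,"dz": -0.4,"yaw": 0,"fingers": 0.22},
    {"dx": 0,"dy": 0,"dz": -0.3,"yaw": 0,"fingers": 0.4},
    {"dx": 0,"dy": 0,"dz": 0,"yaw": 0.052,"fingers": 0.55},
    {"dx": 0,"dy": 0,"dz": 0,"yaw": 0.052,"fingers": 0.55},
    {"dx": 0,"dy": 0,"dz": 0,"yaw": 0,"fingers": 0.55}
  ]
}}

```text
clock: 33.1
position: [0.48, 0.3226, 0.1436]
tool_rot: [3.141, -0.0, 1.694]
force: [1.0, 0.7, -0.5]
grip_width: 0.0386
finger_force: 0.0
```

```bash
python3 -c "
from h import *
s=grab_frame('side')
cv2.imwrite('pics/g.png',cv2.resize(s[225:405,200:400],(800,600)[::1] if 0 else (660,594),interpolation=2))
H=cv2.cvtColor(s,cv2.COLOR_BGR2HSV)
q=cv2.minEnclosingCircle(blobs(cv2.inRange(H,(160,120,60),(179,255,255)),255,330,340,400));print(q,plane('side',[q[0]],.022))
plan(.4267,-.0178,.16,1.695)"
```

```text
((289.5, 363.5), 11.597513198852539) [[0.48230055 0.31623543 0.022     ]]
dx -3.310 dy -0.958 dz -0.167 yaw 0.002
```

View pics/g.png

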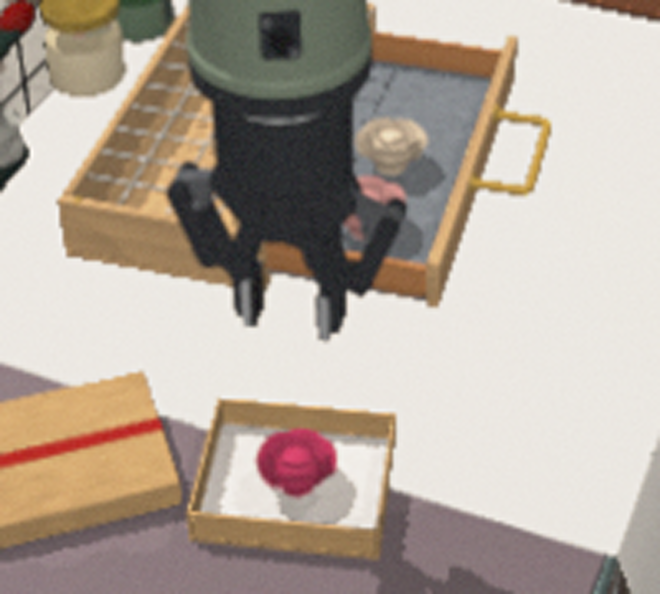

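The rose stands upright in the middle of the gift box (289,363), and the other two roses are in place.

Call:
{"op": "drive_tool", "data": {
  "targets": [
    {"dx": -0.35,"dy": -0.101,"dz": 0,"yaw": 0,"fingers": 0.55},
    {"dx": -0.35,"dy": -0.101,"dz": 0,"yaw": 0,"fingers": 0.55},
    {"dx": -0.35,"dy": -0.101,"dz": 0,"yaw": 0,"fingers": 0.55},
    {"dx": -0.35,"dy": -0.101,"dz": 0,"yaw": 0,"fingers": 0.55},
    {"dx": -0.35,"dy": -0.101,"dz": 0,"yaw": 0,"fingers": 0.55},
    {"dx": -0.35,"dy": -0.101,"dz": 0,"yaw": 0,"fingers": 0.55},
    {"dx": -0.35,"dy": -0.101,"dz": 0,"yaw": 0,"fingers": 0.55},
    {"dx": -0.35,"dy": -0.101,"dz": 0,"yaw": 0,"fingers": 0.55},
    {"dx": -0.35,"dy": -0.101,"dz": 0,"yaw": 0,"fingers": 0.55},
    {"dx": -0.16,"dy": -0.049,"dz": 0,"yaw": 0,"fingers": 0.55},
    {"dx": 0,"dy": 0,"dz": 0,"yaw": 0,"fingers": 0.55},
    {"dx": 0,"dy": 0,"dz": 0,"yaw": 0,"fingers": 0.55}
  ]
}}

```text
clock: 34.35
position: [0.4262, -0.0175, 0.1431]
tool_rot: [3.141, -0.0, 1.697]
force: [-0.6, -0.0, -0.6]
grip_width: 0.0383
finger_force: 0.0
```

```bash
python3 -c "
from h import *
plan(.4268,-.0178,.0235,1.695)"
```

```text
dx -0.004 dy 0.005 dz 1.196 yaw 0.001
```

Call:
{"op": "drive_tool", "data": {
  "targets": [
    {"dx": 0,"dy": 0,"dz": 0.3,"yaw": 0,"fingers": 0.55},
    {"dx": 0,"dy": 0,"dz": 0.3,"yaw": 0,"fingers": 0.55},
    {"dx": 0,"dy": 0,"dz": 0.3,"yaw": 0,"fingers": 0.55},
    {"dx": 0,"dy": 0,"dz": 0.2,"yaw": 0,"fingers": 0.55},
    {"dx": 0,"dy": 0,"dz": 0.1,"yaw": 0,"fingers": 0.55},
    {"dx": 0,"dy": 0,"dz": 0,"yaw": 0,"fingers": 0.55},
    {"dx": 0,"dy": 0,"dz": 0,"yaw": 0,"fingers": 0.75},
    {"dx": 0,"dy": 0,"dz": 0,"yaw": 0,"fingers": 0.85},
    {"dx": 0,"dy": 0,"dz": 0,"yaw": 0,"fingers": 1},
    {"dx": 0,"dy": 0,"dz": 0,"yaw": 0,"fingers": 1},
    {"dx": 0,"dy": 0,"dz": 0,"yaw": 0,"fingers": 1}
  ],
  "squeeze": 30
}}

```text
clock: 35.45
position: [0.427, -0.0177, 0.0239]
tool_rot: [3.139, 0.0, 1.695]
force: [0.9, 2.1, 9.5]
grip_width: 0.0078
finger_force: 29.8
```

Call:
{"op": "drive_tool", "data": {
  "targets": [
    {"dx": 0,"dy": 0.05,"dz": 0,"yaw": 0,"fingers": 1},
    {"dx": 0,"dy": 0.1,"dz": 0,"yaw": 0,"fingers": 1},
    {"dx": 0,"dy": 0.1,"dz": 0,"yaw": 0,"fingers": 1},
    {"dx": 0,"dy": 0.1,"dz": 0,"yaw": 0,"fingers": 1},
    {"dx": 0,"dy": 0.1,"dz": 0,"yaw": 0,"fingers": 1},
    {"dx": 0,"dy": 0.1,"dz": 0,"yaw": 0,"fingers": 1},
    {"dx": 0,"dy": 0.1,"dz": 0,"yaw": 0,"fingers": 1},
    {"dx": 0,"dy": 0.1,"dz": 0,"yaw": 0,"fingers": 1},
    {"dx": 0,"dy": 0.1,"dz": 0,"yaw": 0,"fingers": 1},
    {"dx": 0,"dy": 0.1,"dz": 0,"yaw": 0,"fingers": 1},
    {"dx": 0,"dy": 0.1,"dz": 0,"yaw": 0,"fingers": 1},
    {"dx": 0,"dy": 0.1,"dz": 0,"yaw": 0,"fingers": 1},
    {"dx": 0,"dy": 0.08,"dz": 0,"yaw": 0,"fingers": 1},
    {"dx": 0,"dy": 0.05,"dz": 0,"yaw": 0,"fingers": 1},
    {"dx": 0,"dy": 0.02,"dz": 0,"yaw": 0,"fingers": 1},
    {"dx": 0,"dy": 0,"dz": 0,"yaw": 0,"fingers": 1},
    {"dx": 0,"dy": 0,"dz": 0,"yaw": 0,"fingers": 1}
  ]
}}

```text
clock: 37.15
position: [0.5541, -0.0013, 0.0238]
tool_rot: [-3.14, 0.0, 1.696]
force: [-10.3, 2.1, 16.9]
grip_width: 0.0077
finger_force: 30.7
```

Call:
{"op": "drive_tool", "data": {
  "targets": [
    {"dx": 0,"dy": -0.01,"dz": 0,"yaw": 0,"fingers": 0.6},
    {"dx": 0,"dy": 0,"dz": 0,"yaw": 0,"fingers": 0.6},
    {"dx": 0,"dy": 0,"dz": 0,"yaw": 0,"fingers": 0.55},
    {"dx": 0,"dy": 0,"dz": -0.1,"yaw": 0,"fingers": 0.55},
    {"dx": 0,"dy": 0,"dz": -0.3,"yaw": 0,"fingers": 0.55},
    {"dx": 0,"dy": 0,"dz": -0.4,"yaw": 0,"fingers": 0.55},
    {"dx": 0,"dy": 0,"dz": -0.4,"yaw": 0,"fingers": 0.55},
    {"dx": 0,"dy": 0,"dz": -0.2,"yaw": 0,"fingers": 0.3},
    {"dx": 0,"dy": 0,"dz": 0,"yaw": 0.091,"fingers": 0.12},
    {"dx": 0,"dy": 0,"dz": 0,"yaw": 0.091,"fingers": 0.12},
    {"dx": 0,"dy": 0,"dz": 0,"yaw": 0.091,"fingers": 0.12},
    {"dx": 0,"dy": 0,"dz": 0,"yaw": 0.091,"fingers": 0.12},
    {"dx": 0,"dy": 0,"dz": 0,"yaw": 0.091,"fingers": 0.12},
    {"dx": 0,"dy": 0,"dz": 0,"yaw": 0.091,"fingers": 0.12},
    {"dx": 0,"dy": 0,"dz": 0,"yaw": 0.091,"fingers": 0.12},
    {"dx": 0,"dy": 0,"dz": 0,"yaw": 0.091,"fingers": 0.12},
    {"dx": 0,"dy": 0,"dz": 0,"yaw": 0.091,"fingers": 0.12},
    {"dx": 0,"dy": 0,"dz": 0,"yaw": 0.091,"fingers": 0.12},
    {"dx": 0,"dy": 0,"dz": 0,"yaw": 0.09,"fingers": 0.12},
    {"dx": 0,"dy": 0,"dz": 0,"yaw": 0,"fingers": 0.12}
  ]
}}

```text
clock: 39.15
position: [0.5541, -0.0013, 0.1637]
tool_rot: [-3.141, -0.001, 0.123]
force: [-1.1, -0.4, -0.1]
grip_width: 0.0752
finger_force: 0.0
```

```bash
python3 -c "
from h import *
plan(.4845,-.361,.16,.125)"
```

```text
dx -1.131 dy 3.484 dz 0.037 yaw -0.002
```

Call:
{"op": "drive_tool", "data": {
  "targets": [
    {"dx": -0.113,"dy": 0.348,"dz": 0,"yaw": 0,"fingers": 0.12},
    {"dx": -0.113,"dy": 0.348,"dz": 0,"yaw": 0,"fingers": 0.12},
    {"dx": -0.113,"dy": 0.348,"dz": 0,"yaw": 0,"fingers": 0.12},
    {"dx": -0.113,"dy": 0.348,"dz": 0,"yaw": 0,"fingers": 0.12},
    {"dx": -0.113,"dy": 0.348,"dz": 0,"yaw": 0,"fingers": 0.12},
    {"dx": -0.113,"dy": 0.348,"dz": 0,"yaw": 0,"fingers": 0.12},
    {"dx": -0.113,"dy": 0.348,"dz": 0,"yaw": 0,"fingers": 0.12},
    {"dx": -0.113,"dy": 0.348,"dz": 0,"yaw": 0,"fingers": 0.12},
    {"dx": -0.113,"dy": 0.348,"dz": 0,"yaw": 0,"fingers": 0.12},
    {"dx": -0.113,"dy": 0.348,"dz": 0,"yaw": 0,"fingers": 0.12},
    {"dx": 0,"dy": 0,"dz": 0,"yaw": 0,"fingers": 0.12},
    {"dx": 0,"dy": 0,"dz": 0,"yaw": 0,"fingers": 0.12},
    {"dx": 0,"dy": 0,"dz": 0,"yaw": 0,"fingers": 0.12}
  ]
}}

```text
clock: 40.45
position: [0.4856, -0.36, 0.1632]
tool_rot: [-3.141, -0.0, 0.128]
force: [0.2, -0.1, -0.6]
grip_width: 0.0753
finger_force: 0.0
```

```bash
python3 -c "
from h import *
plan(.4845,-.361,.0187,.125)"
```

```text
dx -0.012 dy 0.009 dz 1.445 yaw 0.002
```

Call:
{"op": "drive_tool", "data": {
  "targets": [
    {"dx": -0.012,"dy": 0.009,"dz": 0.2,"yaw": 0,"fingers": 0.12},
    {"dx": 0,"dy": 0,"dz": 0.35,"yaw": 0,"fingers": 0.12},
    {"dx": 0,"dy": 0,"dz": 0.35,"yaw": 0,"fingers": 0.12},
    {"dx": 0,"dy": 0,"dz": 0.3,"yaw": 0,"fingers": 0.12},
    {"dx": 0,"dy": 0,"dz": 0.15,"yaw": 0,"fingers": 0.12},
    {"dx": 0,"dy": 0,"dz": 0.09,"yaw": 0,"fingers": 0.12},
    {"dx": 0,"dy": 0,"dz": 0,"yaw": 0,"fingers": 0.12},
    {"dx": 0,"dy": 0,"dz": 0,"yaw": 0,"fingers": 0.12},
    {"dx": 0,"dy": 0,"dz": 0,"yaw": 0,"fingers": 0.25},
    {"dx": 0,"dy": 0,"dz": 0,"yaw": 0,"fingers": 0.35},
    {"dx": 0,"dy": 0,"dz": 0,"yaw": 0,"fingers": 0.5},
    {"dx": 0,"dy": 0,"dz": 0,"yaw": 0,"fingers": 0.6},
    {"dx": 0,"dy": 0,"dz": 0,"yaw": 0,"fingers": 0.6}
  ]
}}

```text
clock: 41.75
position: [0.4848, -0.3624, 0.0203]
tool_rot: [3.141, -0.001, 0.125]
force: [-1.9, 1.9, 8.8]
grip_width: 0.0595
finger_force: 30.5
```

Call:
{"op": "drive_tool", "data": {
  "targets": [
    {"dx": 0,"dy": 0,"dz": -0.15,"yaw": 0,"fingers": 0.6},
    {"dx": 0,"dy": 0,"dz": -0.35,"yaw": 0,"fingers": 0.6},
    {"dx": 0,"dy": 0,"dz": -0.4,"yaw": 0,"fingers": 0.6},
    {"dx": 0.021,"dy": -0.12,"dz": 0,"yaw": 0,"fingers": 0.6},
    {"dx": 0.044,"dy": -0.25,"dz": 0,"yaw": 0,"fingers": 0.6},
    {"dx": 0.063,"dy": -0.36,"dz": 0,"yaw": 0,"fingers": 0.6},
    {"dx": 0.063,"dy": -0.36,"dz": 0,"yaw": 0,"fingers": 0.6},
    {"dx": 0.063,"dy": -0.36,"dz": 0,"yaw": 0,"fingers": 0.6},
    {"dx": 0.063,"dy": -0.36,"dz": 0,"yaw": 0,"fingers": 0.6},
    {"dx": 0.063,"dy": -0.36,"dz": 0,"yaw": 0,"fingers": 0.6},
    {"dx": 0.063,"dy": -0.36,"dz": 0,"yaw": 0,"fingers": 0.6},
    {"dx": 0.063,"dy": -0.36,"dz": 0,"yaw": 0,"fingers": 0.6},
    {"dx": 0.063,"dy": -0.36,"dz": 0,"yaw": 0,"fingers": 0.6},
    {"dx": 0.031,"dy": -0.18,"dz": 0,"yaw": 0,"fingers": 0.6},
    {"dx": 0.016,"dy": -0.09,"dz": 0,"yaw": 0,"fingers": 0.6},
    {"dx": 0,"dy": 0,"dz": 0,"yaw": 0,"fingers": 0.6},
    {"dx": 0,"dy": 0,"dz": 0,"yaw": 0,"fingers": 0.6},
    {"dx": 0,"dy": 0,"dz": 0,"yaw": 0,"fingers": 0.6}
  ]
}}

```text
clock: 43.55
position: [0.5014, -0.0065, 0.109]
tool_rot: [3.141, 0.0, 0.123]
force: [0.0, -0.5, -2.3]
grip_width: 0.0591
finger_force: 34.1
```

```bash
python3 -c "
from h import *
plan(.5019,-.0055,.0150,.125)"
```

```text
dx 0.006 dy -0.010 dz 0.940 yaw -0.001
```

Call:
{"op": "drive_tool", "data": {
  "targets": [
    {"dx": 0.005,"dy": -0.005,"dz": 0.2,"yaw": 0,"fingers": 0.6},
    {"dx": 0,"dy": 0,"dz": 0.3,"yaw": 0,"fingers": 0.6},
    {"dx": 0,"dy": 0,"dz": 0.25,"yaw": 0,"fingers": 0.6},
    {"dx": 0,"dy": 0,"dz": 0.12,"yaw": 0,"fingers": 0.6},
    {"dx": 0,"dy": 0,"dz": 0.05,"yaw": 0,"fingers": 0.6},
    {"dx": 0,"dy": 0,"dz": 0,"yaw": 0,"fingers": 0.6},
    {"dx": 0,"dy": 0,"dz": 0,"yaw": 0,"fingers": 0.6},
    {"dx": 0,"dy": 0,"dz": 0,"yaw": 0,"fingers": 0.6}
  ]
}}

```text
clock: 44.35
position: [0.5025, -0.0047, 0.0179]
tool_rot: [3.141, -0.001, 0.125]
force: [0.0, 0.6, -2.4]
grip_width: 0.0592
finger_force: 34.0
```

Call:
{"op": "drive_tool", "data": {
  "targets": [
    {"dx": -0.007,"dy": 0.007,"dz": 0.02,"yaw": 0,"fingers": 0.6},
    {"dx": 0,"dy": 0,"dz": 0.015,"yaw": 0,"fingers": 0.6},
    {"dx": 0,"dy": 0,"dz": 0,"yaw": 0,"fingers": 0.6},
    {"dx": 0,"dy": 0,"dz": 0,"yaw": 0,"fingers": 0.6}
  ]
}}

```text
clock: 44.75
position: [0.5016, -0.0054, 0.0142]
tool_rot: [3.141, -0.001, 0.125]
force: [-4.3, 0.6, 15.5]
grip_width: 0.059
finger_force: 35.6
```

Call:
{"op": "drive_tool", "data": {
  "targets": [
    {"dx": 0,"dy": 0,"dz": 0,"yaw": 0,"fingers": 0.2},
    {"dx": 0,"dy": 0,"dz": 0,"yaw": 0,"fingers": 0.12},
    {"dx": 0,"dy": 0,"dz": 0,"yaw": 0,"fingers": 0.12},
    {"dx": 0,"dy": 0,"dz": -0.1,"yaw": 0,"fingers": 0.12},
    {"dx": 0,"dy": 0,"dz": -0.4,"yaw": 0,"fingers": 0.12},
    {"dx": 0,"dy": 0,"dz": -0.4,"yaw": 0,"fingers": 0.12},
    {"dx": 0,"dy": 0,"dz": -0.4,"yaw": 0,"fingers": 0.12},
    {"dx": 0,"dy": 0,"dz": -0.2,"yaw": 0,"fingers": 0.12},
    {"dx": 0.0235,"dy": 0.362,"dz": 0,"yaw": 0,"fingers": 0.12},
    {"dx": 0.0235,"dy": 0.362,"dz": 0,"yaw": 0,"fingers": 0.12},
    {"dx": 0.0235,"dy": 0.362,"dz": 0,"yaw": 0,"fingers": 0.12},
    {"dx": 0.0235,"dy": 0.362,"dz": 0,"yaw": 0,"fingers": 0.12},
    {"dx": 0.0235,"dy": 0.362,"dz": 0,"yaw": 0,"fingers": 0.12},
    {"dx": 0.0235,"dy": 0.362,"dz": 0,"yaw": 0,"fingers": 0.12},
    {"dx": 0.0235,"dy": 0.362,"dz": 0,"yaw": 0,"fingers": 0.12},
    {"dx": 0.0235,"dy": 0.362,"dz": 0,"yaw": 0,"fingers": 0.12},
    {"dx": 0.0235,"dy": 0.362,"dz": 0,"yaw": 0,"fingers": 0.12},
    {"dx": 0.0235,"dy": 0.362,"dz": 0,"yaw": 0,"fingers": 0.12},
    {"dx": 0,"dy": 0,"dz": 0,"yaw": 0,"fingers": 0.12},
    {"dx": 0,"dy": 0,"dz": 0,"yaw": 0,"fingers": 0.12}
  ]
}}

```text
clock: 46.75
position: [0.5693, -0.3621, 0.1637]
tool_rot: [-3.141, 0.0, 0.124]
force: [-0.1, -0.4, -0.9]
grip_width: 0.0752
finger_force: 0.0
```

```bash
python3 -c "
from h import *
plan(.5704,-.3621,.0253,.125)"
```

```text
dx 0.011 dy 0.002 dz 1.384 yaw -0.001
```

Call:
{"op": "drive_tool", "data": {
  "targets": [
    {"dx": 0.01,"dy": 0,"dz": 0.2,"yaw": 0,"fingers": 0.12},
    {"dx": 0,"dy": 0,"dz": 0.35,"yaw": 0,"fingers": 0.12},
    {"dx": 0,"dy": 0,"dz": 0.35,"yaw": 0,"fingers": 0.12},
    {"dx": 0,"dy": 0,"dz": 0.3,"yaw": 0,"fingers": 0.12},
    {"dx": 0,"dy": 0,"dz": 0.1,"yaw": 0,"fingers": 0.12},
    {"dx": 0,"dy": 0,"dz": 0.08,"yaw": 0,"fingers": 0.12},
    {"dx": 0,"dy": 0,"dz": 0,"yaw": 0,"fingers": 0.12},
    {"dx": 0,"dy": 0,"dz": 0,"yaw": 0,"fingers": 0.12},
    {"dx": 0,"dy": 0,"dz": 0,"yaw": 0,"fingers": 0.25},
    {"dx": 0,"dy": 0,"dz": 0,"yaw": 0,"fingers": 0.35},
    {"dx": 0,"dy": 0,"dz": 0,"yaw": 0,"fingers": 0.5},
    {"dx": 0,"dy": 0,"dz": 0,"yaw": 0,"fingers": 0.6},
    {"dx": 0,"dy": 0,"dz": 0,"yaw": 0,"fingers": 0.6}
  ]
}}

```text
clock: 48.05
position: [0.5712, -0.3619, 0.0268]
tool_rot: [3.141, -0.001, 0.125]
force: [-2.4, 0.7, 8.7]
grip_width: 0.0597
finger_force: 30.8
```

Call:
{"op": "drive_tool", "data": {
  "targets": [
    {"dx": 0,"dy": 0,"dz": -0.15,"yaw": 0,"fingers": 0.6},
    {"dx": 0,"dy": 0,"dz": -0.35,"yaw": 0,"fingers": 0.6},
    {"dx": 0,"dy": 0,"dz": -0.4,"yaw": 0,"fingers": 0.6},
    {"dx": -0.009,"dy": -0.12,"dz": 0,"yaw": 0,"fingers": 0.6},
    {"dx": -0.019,"dy": -0.25,"dz": 0,"yaw": 0,"fingers": 0.6},
    {"dx": -0.0255,"dy": -0.33,"dz": 0,"yaw": 0,"fingers": 0.6},
    {"dx": -0.0255,"dy": -0.33,"dz": 0,"yaw": 0,"fingers": 0.6},
    {"dx": -0.0255,"dy": -0.33,"dz": 0,"yaw": 0,"fingers": 0.6},
    {"dx": -0.0255,"dy": -0.33,"dz": 0,"yaw": 0,"fingers": 0.6},
    {"dx": -0.0255,"dy": -0.33,"dz": 0,"yaw": 0,"fingers": 0.6},
    {"dx": -0.0255,"dy": -0.33,"dz": 0,"yaw": 0,"fingers": 0.6},
    {"dx": -0.016,"dy": -0.2,"dz": 0,"yaw": 0,"fingers": 0.6},
    {"dx": -0.008,"dy": -0.102,"dz": 0,"yaw": 0,"fingers": 0.6},
    {"dx": 0,"dy": 0,"dz": 0,"yaw": 0,"fingers": 0.6},
    {"dx": 0,"dy": 0,"dz": 0,"yaw": 0,"fingers": 0.6},
    {"dx": 0,"dy": 0,"dz": 0,"yaw": 0,"fingers": 0.6}
  ]
}}

```text
clock: 49.65
position: [0.5175, -0.1022, 0.1155]
tool_rot: [3.141, -0.0, 0.123]
force: [-0.5, 0.3, -2.5]
grip_width: 0.0592
finger_force: 33.6
```

```bash
python3 -c "
from h import *
plan(.5178,-.1014,.0208,.125)"
```

```text
dx 0.004 dy -0.008 dz 0.947 yaw -0.001
```

Call:
{"op": "drive_tool", "data": {
  "targets": [
    {"dx": 0,"dy": 0,"dz": 0.2,"yaw": 0,"fingers": 0.6},
    {"dx": 0,"dy": 0,"dz": 0.3,"yaw": 0,"fingers": 0.6},
    {"dx": 0,"dy": 0,"dz": 0.25,"yaw": 0,"fingers": 0.6},
    {"dx": 0,"dy": 0,"dz": 0.12,"yaw": 0,"fingers": 0.6},
    {"dx": 0,"dy": 0,"dz": 0.05,"yaw": 0,"fingers": 0.6},
    {"dx": 0,"dy": 0,"dz": 0,"yaw": 0,"fingers": 0.6},
    {"dx": 0,"dy": 0,"dz": 0,"yaw": 0,"fingers": 0.6},
    {"dx": 0,"dy": 0,"dz": 0,"yaw": 0,"fingers": 0.6}
  ]
}}

```text
clock: 50.45
position: [0.5179, -0.1011, 0.0245]
tool_rot: [3.141, -0.001, 0.125]
force: [0.5, -0.9, -1.5]
grip_width: 0.0594
finger_force: 33.5
```

Call:
{"op": "drive_tool", "data": {
  "targets": [
    {"dx": 0,"dy": 0,"dz": 0.02,"yaw": 0,"fingers": 0.6},
    {"dx": 0,"dy": 0,"dz": 0.016,"yaw": 0,"fingers": 0.6},
    {"dx": 0,"dy": 0,"dz": 0,"yaw": 0,"fingers": 0.6},
    {"dx": 0,"dy": 0,"dz": 0,"yaw": 0,"fingers": 0.6}
  ]
}}

```text
clock: 50.85
position: [0.5177, -0.101, 0.0208]
tool_rot: [3.141, -0.001, 0.125]
force: [-5.1, 0.9, 18.3]
grip_width: 0.0594
finger_force: 34.9
```

Call:
{"op": "drive_tool", "data": {
  "targets": [
    {"dx": 0,"dy": 0,"dz": 0,"yaw": 0,"fingers": 0.2},
    {"dx": 0,"dy": 0,"dz": 0,"yaw": 0,"fingers": 0.12},
    {"dx": 0,"dy": 0,"dz": 0,"yaw": 0,"fingers": 0.12},
    {"dx": 0,"dy": 0,"dz": -0.1,"yaw": 0,"fingers": 0.12},
    {"dx": 0,"dy": 0,"dz": -0.4,"yaw": 0,"fingers": 0.12},
    {"dx": 0,"dy": 0,"dz": -0.4,"yaw": 0,"fingers": 0.12},
    {"dx": 0,"dy": 0,"dz": -0.4,"yaw": 0,"fingers": 0.12},
    {"dx": 0,"dy": 0,"dz": -0.1,"yaw": 0,"fingers": 0.1},
    {"dx": -0.186,"dy": 0.302,"dz": 0,"yaw": 0,"fingers": 0.1},
    {"dx": -0.186,"dy": 0.302,"dz": 0,"yaw": 0,"fingers": 0.1},
    {"dx": -0.186,"dy": 0.302,"dz": 0,"yaw": 0,"fingers": 0.1},
    {"dx": -0.186,"dy": 0.302,"dz": 0,"yaw": 0,"fingers": 0.1},
    {"dx": -0.186,"dy": 0.302,"dz": 0,"yaw": 0,"fingers": 0.1},
    {"dx": -0.186,"dy": 0.302,"dz": 0,"yaw": 0,"fingers": 0.1},
    {"dx": -0.186,"dy": 0.302,"dz": 0,"yaw": 0,"fingers": 0.1},
    {"dx": -0.186,"dy": 0.302,"dz": 0,"yaw": 0,"fingers": 0.1},
    {"dx": 0,"dy": 0,"dz": 0,"yaw": 0,"fingers": 0.1},
    {"dx": 0,"dy": 0,"dz": 0,"yaw": 0,"fingers": 0.1},
    {"dx": 0,"dy": 0,"dz": 0,"yaw": 0,"fingers": 0.1}
  ]
}}

```text
clock: 52.75
position: [0.4003, -0.3582, 0.1599]
tool_rot: [-3.141, -0.0, 0.126]
force: [0.5, 0.1, 0.2]
grip_width: 0.0773
finger_force: 0.0
```

```bash
python3 -c "
from h import *
plan(.4004,-.3593,.0425,.125)"
```

```text
dx -0.000 dy 0.012 dz 1.174 yaw 0.001
```

Call:
{"op": "drive_tool", "data": {
  "targets": [
    {"dx": 0,"dy": 0.01,"dz": 0.2,"yaw": 0,"fingers": 0.1},
    {"dx": 0,"dy": 0,"dz": 0.35,"yaw": 0,"fingers": 0.1},
    {"dx": 0,"dy": 0,"dz": 0.35,"yaw": 0,"fingers": 0.1},
    {"dx": 0,"dy": 0,"dz": 0.18,"yaw": 0,"fingers": 0.1},
    {"dx": 0,"dy": 0,"dz": 0.08,"yaw": 0,"fingers": 0.1},
    {"dx": 0,"dy": 0,"dz": 0,"yaw": 0,"fingers": 0.1},
    {"dx": 0,"dy": 0,"dz": 0,"yaw": 0,"fingers": 0.1},
    {"dx": 0,"dy": 0,"dz": 0,"yaw": 0,"fingers": 0.25},
    {"dx": 0,"dy": 0,"dz": 0,"yaw": 0,"fingers": 0.35},
    {"dx": 0,"dy": 0,"dz": 0,"yaw": 0,"fingers": 0.5},
    {"dx": 0,"dy": 0,"dz": 0,"yaw": 0,"fingers": 0.6},
    {"dx": 0,"dy": 0,"dz": 0,"yaw": 0,"fingers": 0.6}
  ]
}}

```text
clock: 53.95
position: [0.4007, -0.3606, 0.0453]
tool_rot: [3.14, -0.002, 0.125]
force: [-0.4, 3.0, 13.4]
grip_width: 0.0599
finger_force: 29.5
```

Call:
{"op": "drive_tool", "data": {
  "targets": [
    {"dx": 0,"dy": 0,"dz": -0.15,"yaw": 0,"fingers": 0.6},
    {"dx": 0,"dy": 0,"dz": -0.45,"yaw": 0,"fingers": 0.6},
    {"dx": 0,"dy": 0,"dz": -0.45,"yaw": 0,"fingers": 0.6},
    {"dx": 0.041,"dy": -0.12,"dz": -0.05,"yaw": 0,"fingers": 0.6},
    {"dx": 0.086,"dy": -0.25,"dz": 0,"yaw": 0,"fingers": 0.6},
    {"dx": 0.127,"dy": -0.37,"dz": 0,"yaw": 0,"fingers": 0.6},
    {"dx": 0.127,"dy": -0.37,"dz": 0,"yaw": 0,"fingers": 0.6},
    {"dx": 0.127,"dy": -0.37,"dz": 0,"yaw": 0,"fingers": 0.6},
    {"dx": 0.127,"dy": -0.37,"dz": 0,"yaw": 0,"fingers": 0.6},
    {"dx": 0.127,"dy": -0.37,"dz": 0,"yaw": 0,"fingers": 0.6},
    {"dx": 0.127,"dy": -0.37,"dz": 0,"yaw": 0,"fingers": 0.6},
    {"dx": 0.127,"dy": -0.37,"dz": 0,"yaw": 0,"fingers": 0.6},
    {"dx": 0.127,"dy": -0.37,"dz": 0,"yaw": 0,"fingers": 0.6},
    {"dx": 0.127,"dy": -0.37,"dz": 0,"yaw": 0,"fingers": 0.6},
    {"dx": 0.127,"dy": -0.37,"dz": 0,"yaw": 0,"fingers": 0.6},
    {"dx": 0.079,"dy": -0.23,"dz": 0,"yaw": 0,"fingers": 0.6},
    {"dx": 0.042,"dy": -0.121,"dz": 0,"yaw": 0,"fingers": 0.6},
    {"dx": 0,"dy": 0,"dz": 0,"yaw": 0,"fingers": 0.6},
    {"dx": 0,"dy": 0,"dz": 0,"yaw": 0,"fingers": 0.6},
    {"dx": 0,"dy": 0,"dz": 0,"yaw": 0,"fingers": 0.6}
  ]
}}

```text
clock: 55.95
position: [0.4953, 0.096, 0.1539]
tool_rot: [3.141, 0.0, 0.123]
force: [0.5, 0.4, -2.3]
grip_width: 0.0592
finger_force: 34.1
```

```bash
python3 -c "
from h import *
plan(.4961,.0970,.0393,.125)"
```

```text
dx 0.009 dy -0.009 dz 1.146 yaw -0.001
```

Call:
{"op": "drive_tool", "data": {
  "targets": [
    {"dx": 0.005,"dy": -0.005,"dz": 0.2,"yaw": 0,"fingers": 0.6},
    {"dx": 0,"dy": 0,"dz": 0.35,"yaw": 0,"fingers": 0.6},
    {"dx": 0,"dy": 0,"dz": 0.35,"yaw": 0,"fingers": 0.6},
    {"dx": 0,"dy": 0,"dz": 0.15,"yaw": 0,"fingers": 0.6},
    {"dx": 0,"dy": 0,"dz": 0.07,"yaw": 0,"fingers": 0.6},
    {"dx": 0,"dy": 0,"dz": 0,"yaw": 0,"fingers": 0.6},
    {"dx": 0,"dy": 0,"dz": 0,"yaw": 0,"fingers": 0.6},
    {"dx": 0,"dy": 0,"dz": 0,"yaw": 0,"fingers": 0.6}
  ]
}}

```text
clock: 56.75
position: [0.4966, 0.0979, 0.0429]
tool_rot: [-3.141, -0.002, 0.124]
force: [-0.1, 0.2, -2.7]
grip_width: 0.0598
finger_force: 34.1
```

Call:
{"op": "drive_tool", "data": {
  "targets": [
    {"dx": -0.006,"dy": 0.008,"dz": 0.02,"yaw": 0,"fingers": 0.6},
    {"dx": 0,"dy": 0,"dz": 0.014,"yaw": 0,"fingers": 0.6},
    {"dx": 0,"dy": 0,"dz": 0,"yaw": 0,"fingers": 0.6},
    {"dx": 0,"dy": 0,"dz": 0,"yaw": 0,"fingers": 0.6}
  ]
}}

```text
clock: 57.15
position: [0.4962, 0.0971, 0.0394]
tool_rot: [3.142, -0.002, 0.125]
force: [-1.2, -1.3, 13.8]
grip_width: 0.0596
finger_force: 35.8
```

Call:
{"op": "drive_tool", "data": {
  "targets": [
    {"dx": 0,"dy": 0,"dz": 0,"yaw": 0,"fingers": 0.2},
    {"dx": 0,"dy": 0,"dz": 0,"yaw": 0,"fingers": 0.1},
    {"dx": 0,"dy": 0,"dz": 0,"yaw": 0,"fingers": 0.1},
    {"dx": 0,"dy": 0,"dz": -0.1,"yaw": 0,"fingers": 0.1},
    {"dx": 0,"dy": 0,"dz": -0.4,"yaw": 0,"fingers": 0.1},
    {"dx": 0,"dy": 0,"dz": -0.4,"yaw": 0,"fingers": 0.1},
    {"dx": 0,"dy": 0,"dz": -0.4,"yaw": 0,"fingers": 0.1},
    {"dx": 0,"dy": 0,"dz": -0.2,"yaw": 0,"fingers": 0.1},
    {"dx": -0.1,"dy": 0.4,"dz": 0,"yaw": 0,"fingers": 0.1},
    {"dx": -0.1,"dy": 0.4,"dz": 0,"yaw": 0,"fingers": 0.1},
    {"dx": -0.1,"dy": 0.4,"dz": 0,"yaw": 0,"fingers": 0.1},
    {"dx": -0.1,"dy": 0.4,"dz": 0,"yaw": 0,"fingers": 0.1},
    {"dx": -0.1,"dy": 0.4,"dz": 0,"yaw": 0,"fingers": 0.1},
    {"dx": -0.1,"dy": 0.4,"dz": 0,"yaw": 0,"fingers": 0.1},
    {"dx": -0.1,"dy": 0.4,"dz": 0,"yaw": 0,"fingers": 0.1},
    {"dx": -0.1,"dy": 0.4,"dz": 0,"yaw": 0,"fingers": 0.1},
    {"dx": -0.1,"dy": 0.4,"dz": 0,"yaw": 0,"fingers": 0.1},
    {"dx": -0.1,"dy": 0.4,"dz": 0,"yaw": 0,"fingers": 0.1},
    {"dx": -0.1,"dy": 0.4,"dz": 0,"yaw": 0,"fingers": 0.1},
    {"dx": -0.1,"dy": 0.4,"dz": 0,"yaw": 0,"fingers": 0.1}
  ]
}}

```text
clock: 59.15
position: [0.4356, -0.3957, 0.1893]
tool_rot: [3.142, -0.0, 0.125]
force: [1.3, 0.3, -0.8]
grip_width: 0.0764
finger_force: 0.0
```

Call:
{"op": "drive_tool", "data": {
  "targets": [
    {"dx": -0.1,"dy": 0.4,"dz": 0,"yaw": 0,"fingers": 0.1},
    {"dx": -0.1,"dy": 0.4,"dz": 0,"yaw": 0,"fingers": 0.1},
    {"dx": 0,"dy": 0,"dz": 0,"yaw": 0,"fingers": 0.1},
    {"dx": 0,"dy": 0,"dz": 0,"yaw": 0,"fingers": 0.1}
  ]
}}

```text
clock: 59.55
position: [0.4257, -0.4763, 0.1886]
tool_rot: [-3.141, 0.0, 0.123]
force: [-0.1, 0.5, 0.7]
grip_width: 0.0769
finger_force: 0.0
```

```bash
python3 -c "
from h import *
t=grab_frame('top');s=grab_frame('side');t0=cv2.imread('pics/top0.png');s0=cv2.imread('pics/side0.png')
H=[cv2.cvtColor(x,cv2.COLOR_BGR2HSV) for x in(t0,t)]
for n,b,z in(('ball',(245,265,297,315),.057),('mauve',(300,266,345,308),.06),('amber',(348,257,395,300),.085)):
    for h in H:
        c=cv2.minEnclosingCircle(blobs(((h[...,1]>60)|(h[...,2]<165)).astype(np.uint8)*255,*b));print(n,plane('top',[c[0]],z).round(4),c[1])
cv2.imwrite('pics/z.png',np.vstack([np.hstack([x[150:320,120:400] for x in(t0,t)]),np.hstack([x[210:400,190:360] for x in(s0,s)]+[np.zeros((190,220,3),np.uint8)])]))
d=cv2.absdiff(s0,s)[215:325,210:370].max(2);print((d>40).sum())"
```

```text
ball [[0.4962 0.0974 0.057 ]] 16.534143447875977
ball [[0.4964 0.1    0.057 ]] 16.573528289794922
mauve [[ 0.4994 -0.0051  0.06  ]] 16.568140029907227
mauve [[ 0.4987 -0.0047  0.06  ]] 16.555150985717773
amber [[ 0.5137 -0.0961  0.085 ]] 18.10064697265625
amber [[ 0.5129 -0.0968  0.085 ]] 18.19223403930664
251
```

View pics/z.png

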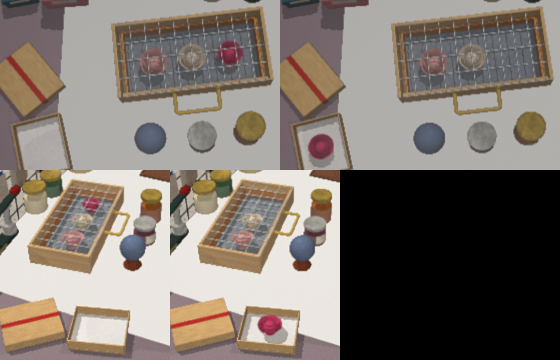

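```bash
python3 -c "
from h import *
t=grab_frame('top');t0=cv2.imread('pics/top0.png')
f=lambda x:x[246:268,290:346].astype(np.float32).mean(2)
print('handle shift px',cv2.phaseCorrelate(f(t0),f(t)), np.abs(f(t)-f(t0)).max())
g=lambda x:x[190:225,255:330].astype(np.float32).mean(2)
print('roses shift',cv2.phaseCorrelate(g(t0),g(t)))"
```

```text
handle shift px ((0.012996955707727409, -0.01210407308899164), 0.9978293512637416) 8.0
roses shift ((0.5219096002271613, 0.018699914656192362), 0.99907593148726)
```

```bash
python3 -c "
from workcell import workorder
print(workorder.job_done())"
```

```text
the job is handed in; nothing more can be done
None
```

The job is handed in at about 60 s on the clock: the crimson rose stands upright in the middle of the gift box, the drawer is fully shut with the other two roses in it, and both jars and the ball are upright on their starting spots (jars within about 1 mm, ball about 2.6 mm off by the top camera); no verdict was returned.

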